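# Stock the tooth-care demonstration console

## Robot

A 7-joint arm with a two-finger parallel gripper is mounted at the origin on the work surface. World frame = base frame: x ahead of the robot, y to its left, z up, the work surface at z = 0. Lengths are in m, angles in rad, forces in N, time in s.
With the tool pointing down it reaches from about 0.425 to 0.925 m from the base axis. Payload 6.8 kg.
Tool frame: the origin (TCP) lies on the centre line of the jaws, within the pads' length; the fingertips stand 14 mm ahead of it and the grasp point (between the pads) lies 5 mm behind it (r.nose_length is the distance from the TCP to the fingertips, in m); z points along the fingers, y is the direction in which the jaws open and shut (so a half turn about z gives the same grasp; the last joint's range is limited). The gripper opens to 85 mm and grips with 20 to 120 N. Pads are 22 mm wide; open, the fingers measure 114 mm over their backs; the gripper's body (76 mm by 85 mm) begins 54 mm behind the grasp point. The pads swing forward as they close: fully open they stand 13 mm farther back than shut.
Start: joints at [1.035, 0.477, 0.022, 1.555, -0.011, 1.109, -0.083], TCP at [0.28, -0.614, 0.245] pointing down, gripper open.
Joint ranges: [-2.96, 2.96], [-0.34, 2.1], [-1.41, 1.46], [0.24, 2.44], [-1.37, 4.51], [0.17, 1.92], [-2.96, 2.96]. Speed limits (rad/s): [2.39, 2.39, 3.14, 3.14, 3.14, 3.14, 3.14].

## Interface

Orientations are given as a rotation vector (axis times angle).
In Python, from bench import r, imaging, look_for, outline_of gives the robot as it stands. The module is installed in compiled form; this text tells all that it offers.
- The arm moves only by the tool carry_out, never from a script. Its arguments are lists of equal length, an entry for each row: "offset": the shift along the tool's x, y, z as a fraction of full scale, a list of three; "turn": the turn, a rotation vector about the tool's x, y, z as a fraction of full scale, a list of three. A call has 1 to 8 rows; each row is the pose to reach, as a shift and turn from the pose commanded when the call began, along the tool's axes at that moment; what a row does not reach only later rows make up. Full scale, the value 1, is 0.5 m for a shift and 1.5 rad for a turn. A row lasts 1/10 s, in which the tool goes at most 50 mm and 8.59 degrees, less where a joint would pass 70% of its speed; a pose out of reach is approached as far as the arm can. A call with a number of a shift or a turn outside -1 to 1 is refused whole. A call with a gripper value outside its range is refused whole. "hand" is the closure, from 0 (fully open) to 1 (shut), set as the call begins (left out, the last holds). The fingers move at their own pace and stop on an object; "force" is the grip in N (left out, the last holds). Time passes only in rows, so rows that repeat a pose let the fingers close. It gives the time, the measured TCP pose, the force and the opening at its end, in the units of the state.
- r.get_obs(): the state, without advancing time (a new reading comes with each control period).
- imaging.grab_frame(name): name is "scene" or "top" or "wrist"; returns a dict with "pixels" (384x512x3 uint8, red, green, blue), "fx", "fy", "cx", "cy" (pixels), "R" (3x3) and "t" (3): a world point X has camera coordinates R X + t. Camera axes: x right, y down, z forward; pixel columns grow to the right and rows downward; lengths in m; the calibration is good to about 2 mm. A picture is of the moment at which its call begins. There is no depth.
- r.hand_in(): hands the job in, once; it reports no verdict.
Trained networks look in the newest picture that a camera, given by its name, has taken for a name from the list of things; names that differ only in an ending like _2 or _b are one class to them, and where a whole thing is asked for, a point or a joint stands for the part that bears it (a point fixed in the world has none). Each returns a list of dicts, best first, with "score" (0 to 1); they miss things now and then, are a little off and sometimes report something else, mostly with a low value. They report only what shows in the picture. A call takes as long as a camera call.
- look_for(query, camera): "xyz" ([x, y, z] in m, in the coordinates of the camera as it stood for that picture, good to about 4 mm: the middle of the surface that is visible of it).
- outline_of(query, camera): "region" (384x512 bool, what is visible of it).
The state is a dict: "clock": time; "joints": joint angles; "qvel": joint speeds; "tau": joint torques, N m; "tcp_pos": TCP position; "orientation": TCP orientation; "contact_force": force on the tool from outside, world axes, zero at the start; "moment": the same for the moment, N m; "grip_width": finger opening in m.
Only numpy, scipy, OpenCV 4.12 (cv2) and the standard library are available. Lean on these libraries where they do the work, as an engineer would, in place of code of your own. Each camera call takes 0.05 s, during which the arm holds its last target. There are 200 camera calls.

## Task

Press the white lid of the console at its blue dot until the touch latch clicks, and as it springs up catch it under the fingers and ease it fully open, never letting it fly up. Then move every sample tube from the orange rack into the blue rack holes inside the console, one per hole and pushed down to the bottom, and tip all the model teeth out of the yellow cup into the console's red-floored well. Leave the empty cup standing upright on the green mat and do not disturb the other things on the table.

Things in the scene. Friction and masses are not known exactly. Their poses are not given: they have to be found in the camera images.
- console: Fixed white and grey box, 260 (its x) x 240 (its y) x 100 mm high, walls 8 mm; origin at the centre of its underside on the table, z up. The inset lid closes it, flush with the rim. Inside, from its -y to its +y wall: a blue strip 78 mm high with the latch (y -112 to -84 mm), the red-floored well (-84 to 0), a divider 60 mm high (0 to 6), a blue rack block 50 mm high (6 to 112)
- lid (a joint): angle (rad) of the lid about its hinge along the console's +y wall: 0 closed, -0.036 pressed in, 1.75 fully open, leaning slightly outwards, where it stays. A spring drives it once unlatched: 3.5 N at the dot at first, fading as it rises. Let go early it flies up, over 2.5 rad/s; keep the fingers on it, giving way along the arc at about 0.5 rad/s until past 1.3 rad; it ends gently by itself
- catch (a joint): travel of the latch's catch (m): 0 latched; 0.003 to 0.006 once it has clicked free, and it stays there. It lets go when the lid is pressed 4 to 7 mm down at the dot (lid -0.02 to -0.035 rad), with about 5 N; pulling does not free it
- lid_press (a point): the blue dot on top of the lid (at the top face), 197 mm from the hinge line, 25 mm from the free edge (the -y edge); turns with the lid. The lid is 242 x 222 mm, 6 mm thick
- lid_hinge (a point): middle of the lid's hinge line, at the level of the lid's top face when closed, 100 mm above the table, at y = 112 mm in the console's frame
- hole1 (a point): mouth of the first of four holes of the blue rack in the console, 50 mm above the table, at x -75, y 52 mm in the console's frame; the others follow at 50 mm steps along its +x. Square, 20 mm wide, 38 mm deep (floor 12 mm above the table); hole centres 46 mm from the divider, 60 mm from the +y wall
- well (a point): centre of the well's floor, 12 mm above the table; the well is 244 mm (console x) by 84 mm (console y)
- rack: fixed orange carrying rack on the table, 60 (x) x 200 (y) x 50 mm high, origin at the centre of its underside; four square holes 20 mm wide, 38 mm deep, 45 mm apart in a row along its y axis, in which the tubes stand at the start
- tube1_c (a point): a clear sample tube with a green cap, 16 mm diameter, 82 mm long, 25 g; this point is its centre, 41 mm above its foot, z towards the cap. In either rack its foot is 12 mm and its top 94 mm above the table, so 44 mm stand out. It may be absent
- tube2_c (a point): a clear sample tube with a green cap, 16 mm diameter, 82 mm long, 25 g; this point is its centre, 41 mm above its foot, z towards the cap. In either rack its foot is 12 mm and its top 94 mm above the table, so 44 mm stand out. It may be absent
- tube3_c (a point): a clear sample tube with a green cap, 16 mm diameter, 82 mm long, 25 g; this point is its centre, 41 mm above its foot, z towards the cap. In either rack its foot is 12 mm and its top 94 mm above the table, so 44 mm stand out. It may be absent
- tube4_c (a point): a clear sample tube with a green cap, 16 mm diameter, 82 mm long, 25 g; this point is its centre, 41 mm above its foot, z towards the cap. In either rack its foot is 12 mm and its top 94 mm above the table, so 44 mm stand out. It may be absent
- cup_c (a point): yellow tapered cup, 75 mm high, 56 mm outside diameter at the foot, 62 half-way, 68 at the rim, wall 3 mm, 70 g; this point is on its axis half-way up (37.5 mm above its foot), z towards the mouth. The teeth start inside
- mat: thin green round mat on the table, 90 mm across, 1 mm thick and offering no resistance: the cup stands at table level on it; origin at its centre
- tooth1_c (a point): a white model tooth, 16 x 14 x 19 mm, 12 g, smooth (friction 0.35); this point is its centre. They lie in the cup at the start. It may be absent
- tooth2_c (a point): a white model tooth, 16 x 14 x 19 mm, 12 g, smooth (friction 0.35); this point is its centre. They lie in the cup at the start. It may be absent
- tooth3_c (a point): a white model tooth, 16 x 14 x 19 mm, 12 g, smooth (friction 0.35); this point is its centre. They lie in the cup at the start. It may be absent
- tooth4_c (a point): a white model tooth, 16 x 14 x 19 mm, 12 g, smooth (friction 0.35); this point is its centre. They lie in the cup at the start. It may be absent
- jaw: bystander: red and white jaw model, 75 x 80 x 33 mm, origin under its centre
- rinse: bystander: blue bottle, 60 mm diameter, 170 mm tall, origin under its centre
- flossbox: bystander: small green box, 30 x 40 x 22 mm, origin under its centre
- bigbrush: bystander: big red demonstration toothbrush lying along its x, 305 mm long, 44 mm high
- mirror: bystander: steel hand instrument, 160 mm long, lying

How it is judged:
By the outcome, as a careful person would: the job done as asked, in the order asked, and still so for the second after the job is handed in, with the robot touching nothing.
Of tube1, tube2, tube3, tube4 only 3 to 4 are there at a start; the rules pass over those that are not, and their reading is None.
Of tooth1, tooth2, tooth3, tooth4 only 2 to 4 are there at a start; the rules pass over those that are not, and their reading is None.
At some moment in a run one of cup may be knocked a few centimetres aside while the robot is not near it.
It also fails if it takes over 192 s, if anything falls off the work surface, if the arm or the gripper's body presses on something with over 40 N, if the wrist force passes 120 N, or if a joint passes its speed limit or range.

## Working session

There is one attempt and no reset: what is moved stays moved. The work goes in short steps, Python scripts to look and compute and a tool call to move; the robot and the scene stay as the last step left them, time stands still between calls to the robot, and variables do not carry over. Pictures are saved under pics/ and viewed, about 12 in all and at most 16, crops included, and the job is handed in when it is done.

Besides the shell and the picture viewer there is one more tool, called after "Emit:" as a command line: name --argument value ..., lists and objects as JSON in quotes. carry_out: Moves the arm, as the interface text tells. Shift numbers are shares of 0.5 m and turn numbers shares of 1.5 rad, none past 1 either way. Its arguments: {"type":"object","properties":{"offset":{"type":"array","items":{"type":"array","items":{"type":"number","minimum":-1,"maximum":1}}},"turn":{"type":"array","items":{"type":"array","items":{"type":"number","minimum":-1,"maximum":1}}},"hand":{"type":"number"},"force":{"type":"number"}},"required":["offset","turn"]}

```bash
mkdir -p pics; ls; python3 - <<'E'
from bench import r, imaging, look_for
import cv2,numpy as np
print(r.get_obs(), r.nose_length)
for c in ["scene","top"]:
    f=imaging.grab_frame(c); cv2.imwrite(f"pics/{c}0.png",f["pixels"][:,:,::-1])
    print(c,f["fx"],f["cx"],f["cy"],f["R"].tolist(),f["t"])
    R,t=np.array(f["R"]),np.array(f["t"])
    for q in ["console","lid","lid_press","rack","tube1_c","cup_c","mat","tooth1_c","jaw","rinse","flossbox","bigbrush","mirror"]:
        print(q,[(np.round(R.T@(np.array(d["xyz"])-t),3).tolist(),round(d["score"],2)) for d in look_for(q,c)][:5])
E
```

```text
pics
{'clock': 0.0, 'joints': array([ 1.03487215,  0.47780166,  0.02234515,  1.55647518, -0.01149438,
        1.10933781, -0.08307478]), 'qvel': array([-5.60334549e-04,  1.64837561e-03, -7.63700105e-04,  9.47717243e-04,
        4.41788252e-04,  5.03391413e-05, -7.29753874e-04]), 'tau': array([ 4.05585752e-04, -5.96442211e+01,  1.60792116e+00, -2.81187648e+01,
        1.24333519e-02,  9.39110178e-03,  8.56535962e-06]), 'tcp_pos': array([ 0.27978843, -0.61363302,  0.24431476]), 'orientation': array([-3.06820253e+00, -6.66594215e-01,  8.57878126e-04]), 'contact_force': array([-0.2236958 ,  0.89274571, -0.55456617]), 'moment': array([-0.02120099, -0.01009466, -0.04717757]), 'grip_width': 0.08570863829235237} 0.014
scene 452.0741503216615 255.82949140177794 196.19978253937936 [[-0.8306486608707596, 0.5565892119727153, 0.01520694937210534], [0.31801760754277547, 0.4966709677359399, -0.8075783250564705], [-0.4570422338103811, -0.6659777765990671, -0.5895642438189242]] [ 0.48661201 -0.08004089  1.59461346]
console [([0.537, 0.286, 0.096], 0.9), ([0.513, 0.25, 0.1], 0.59)]
lid [([0.511, 0.247
[... 745 characters left out ...]
39, -0.1502015396844703], [0.15025785821061424, -0.0008929671234885832, -0.9886464376386915]] [-0.08790258  0.55682822  1.17731422]
console [([0.496, 0.226, 0.097], 0.9)]
lid [([0.501, 0.237, 0.098], 0.66)]
lid_press [([0.5, 0.232, 0.1], 0.82)]
rack [([0.609, -0.156, 0.05], 0.75)]
tube1_c [([0.501, 0.233, 0.099], 0.71)]
cup_c [([0.435, -0.032, 0.029], 0.84)]
mat [([0.459, -0.196, -0.003], 0.79)]
tooth1_c [([0.499, 0.231, 0.101], 0.33)]
jaw [([0.783, -0.027, 0.019], 0.91)]
rinse [([0.662, -0.377, 0.111], 0.62)]
flossbox [([0.545, -0.007, 0.023], 0.48), ([0.506, 0.233, 0.104], 0.16)]
bigbrush [([0.341, -0.47, 0.017], 0.68), ([0.608, -0.155, 0.049], 0.16)]
mirror [([0.505, 0.232, 0.105], 0.31)]
```

View pics/top0.png

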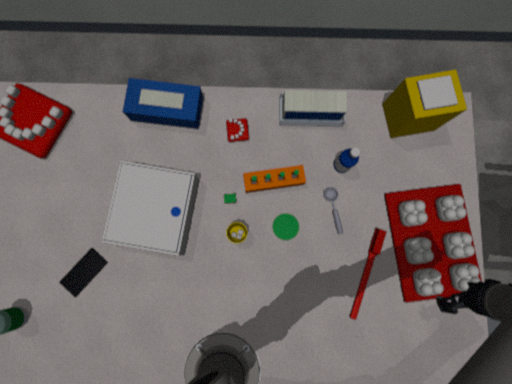

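View pics/scene0.png

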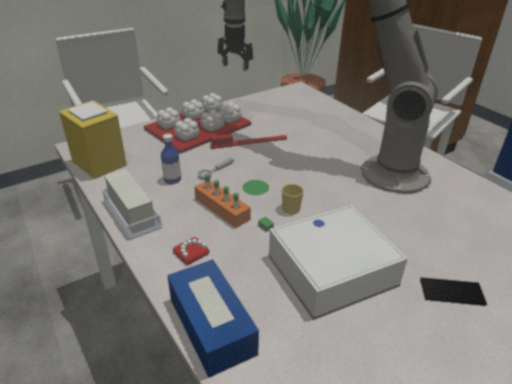

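```bash
cat > h.py <<'E'
from bench import r, imaging, look_for, outline_of
import cv2,numpy as np
from scipy.spatial.transform import Rotation as Ro
from scipy.optimize import minimize
def grab(c,save=None):
    f=imaging.grab_frame(c)
    if save: cv2.imwrite(f"pics/{save}.png",f["pixels"][:,:,::-1])
    f["R"]=np.array(f["R"]);f["t"]=np.array(f["t"]);return f
def proj(f,X):
    c=np.atleast_2d(X)@f["R"].T+f["t"]
    return np.c_[f["fx"]*c[:,0]/c[:,2]+f["cx"],f["fy"]*c[:,1]/c[:,2]+f["cy"]]
def ray(f,px,z):
    d=f["R"].T@np.array([(px[0]-f["cx"])/f["fx"],(px[1]-f["cy"])/f["fy"],1]);o=-f["R"].T@f["t"]
    return o+d*(z-o[2])/d[2]
def box(lx,ly,z0,z1):
    return np.array([[a*lx/2,b*ly/2,z] for a in(-1,1) for b in(-1,1) for z in(z0,z1)])
def pl(P,x,y,w):
    c,s=np.cos(w),np.sin(w);return P@np.array([[c,s,0],[-s,c,0],[0,0,1]])+[x,y,0]
def hullmask(f,P):
    m=np.zeros((384*4,512*4),np.uint8);h=cv2.convexHull((proj(f,P)*4+1.5).astype(np.float32)).astype(np.int32)
    cv2.fillConvexPoly(m,h,1);return m
def fit(P,views,p0,yaw=True):
    big=[(f,cv2.resize(m.astype(np.float32),None,fx=4,fy=4,interpolation=cv2.INTER_LINEAR)>.5) for f,m in views]
    def cost(p):
        Q=pl(P,p[0],p[1],p[2] if yaw else 0)
        return sum((hullmask(f,Q)!=m).sum()/m.sum() for f,m in big)
    n=3 if yaw else 2
    s=np.vstack([np.zeros(n),np.diag([.02,.02,.15][:n])])+np.array(p0[:n])
    o=minimize(cost,p0[:n],method="Nelder-Mead",options=dict(initial_simplex=s,xatol=1e-4,fatol=1e-5))
    return np.round(o.x,4),round(o.fun,3)
def pose():
    o=r.get_obs();return o["tcp_pos"],Ro.from_rotvec(o["orientation"]),o
def down(yaw):  # tool pointing down, tool x at heading yaw
    return Ro.from_matrix(np.array([[np.cos(yaw),np.sin(yaw),0],[np.sin(yaw),-np.cos(yaw),0],[0,0,-1]]).T.T) if 0 else Ro.from_euler("z",yaw)*Ro.from_euler("x",np.pi)
def moves(targets,start=None):
    """targets: (pos,Rot); prints offset/turn fractions relative to start pose"""
    p,R,o=pose()
    if start: p,R=start
    for q,S in targets:
        print("off",np.round(R.inv().apply(np.array(q)-p)/.5,4).tolist(),"turn",np.round((R.inv()*S).as_rotvec()/1.5,4).tolist())
E
python3 - <<'E'
from h import *
F={c:grab(c) for c in("top","scene")}
def masks(q,k=0): return [(F[c],outline_of(q,c)[0]["region"]) for c in F]
m=masks("console");print("console",fit(box(.26,.24,0,.1),m,[.51,.28,0]),[fit(box(.26,.24,0,.1),[v],[.51,.28,0]) for v in m])
m=masks("rack");print("rack",fit(box(.06,.2,0,.05),m,[.61,-.15,0]),[fit(box(.06,.2,0,.05),[v],[.61,-.15,0]) for v in m])
an=np.linspace(0,6.28,40)
cup=np.vstack([np.c_[a*np.cos(an),a*np.sin(an),0*an+z] for a,z in((.028,0),(.034,.075))])
m=masks("cup_c");print("cup",[fit(cup,[v],[.435,-.03],False) for v in m])
mat=np.c_[.045*np.cos(an),.045*np.sin(an),0*an+.001]
m=masks("mat");print("mat",[fit(mat,[v],[.458,-.195],False) for v in m])
for c in F:
    h=cv2.cvtColor(F[c]["pixels"],cv2.COLOR_RGB2HSV)
    d=((h[...,0]>105)&(h[...,0]<130)&(h[...,1]>150)).astype(np.uint8)
    n,l,s,ce=cv2.connectedComponentsWithStats(d)
    print(c,[(np.round(ray(F[c],ce[i],.1),4).tolist(),s[i,4]) for i in range(1,n) if s[i,4]>20])
    d=((h[...,0]>45)&(h[...,0]<80)&(h[...,1]>110)).astype(np.uint8)
    n,l,s,ce=cv2.connectedComponentsWithStats(d)
    print(c,"green@.094",[(np.round(ray(F[c],ce[i],.088),4).tolist(),s[i,4]) for i in range(1,n) if s[i,4]>8])
E
```

```text
Traceback (most recent call last):
IndexError: list index out of range
```

Emit:
carry_out --offset '[[0,0,-0.1],[0,0,-0.2]]' --turn '[[0,0,0],[0,0,0]]' --hand 1

```text
clock: 1.75
tcp_pos: [0.2796, -0.6133, 0.3448]
orientation: [-3.066, -0.666, 0.002]
contact_force: [0.4, -1.1, 0.1]
grip_width: 0.0588
```

Emit:
carry_out --offset '[[0,0,-0.1],[0,0,-0.1]]' --turn '[[0,0,0],[0,0,0]]'

```text
clock: 1.95
tcp_pos: [0.2812, -0.6167, 0.4044]
orientation: [3.057, 0.663, 0.007]
contact_force: [-0.4, -1.1, 0.1]
grip_width: 0.0281
```

```bash
python3 - <<'E'
from h import *
F={c:grab(c) for c in("top","scene")}
an=np.linspace(0,6.28,40)
cup=np.vstack([np.c_[a*np.cos(an),a*np.sin(an),0*an+z] for a,z in((.028,0),(.034,.075))])
mat=np.c_[.045*np.cos(an),.045*np.sin(an),0*an+.001]
for q,P,p0,yw in(("console",box(.26,.24,0,.1),[.51,.28,0],1),("rack",box(.06,.2,0,.05),[.61,-.15,0],1),("cup_c",cup,[.435,-.03],0),("mat",mat,[.458,-.195],0)):
    m=[]
    for c in F:
        o=outline_of(q,c)
        if o: m.append((F[c],o[0]["region"])); print(q,c,fit(P,[m[-1]],p0,yw),round(o[0]["score"],2))
        else: print(q,c,"none")
    if len(m)>1: print(q,"both",fit(P,m,p0,yw))
for c in F:
    h=cv2.cvtColor(F[c]["pixels"],cv2.COLOR_RGB2HSV)
    d=((h[...,0]>105)&(h[...,0]<130)&(h[...,1]>150)).astype(np.uint8)
    n,l,s,ce=cv2.connectedComponentsWithStats(d)
    print(c,[(np.round(ray(F[c],ce[i],.1),4).tolist(),s[i,4]) for i in range(1,n) if s[i,4]>20])
    d=((h[...,0]>45)&(h[...,0]<80)&(h[...,1]>110)).astype(np.uint8)
    n,l,s,ce=cv2.connectedComponentsWithStats(d)
    print(c,"green@.088",[(np.round(ray(F[c],ce[i],.088),4).tolist(),s[i,4]) for i in range(1,n) if s[i,4]>8])
print(pose()[2]["joints"],pose()[0])
moves([([.5,-.36,.42],down(0)),([.5,.2,.42],down(0))])
E
```

```text
console top (array([ 0.5026,  0.2359, -0.1469]), np.float64(0.036)) 0.9
console scene (array([ 0.5051,  0.2387, -0.1516]), np.float64(0.015)) 0.8
console both (array([ 0.5038,  0.2374, -0.1481]), np.float64(0.059))
rack top (array([ 0.6132, -0.1563,  0.1504]), np.float64(0.155)) 0.69
rack scene (array([ 0.6159, -0.1494,  0.1729]), np.float64(0.213)) 0.9
rack both (array([ 0.6138, -0.1536,  0.155 ]), np.float64(0.433))
cup_c top (array([ 0.4311, -0.0369]), np.float64(0.338)) 0.6
cup_c scene (array([ 0.4341, -0.0326]), np.float64(0.041)) 0.85
cup_c both (array([ 0.4312, -0.0362]), np.float64(0.42))
mat top (array([ 0.4569, -0.196 ]), np.float64(0.082)) 0.62
mat scene (array([ 0.4619, -0.1908]), np.float64(0.092)) 0.89
mat both (array([ 0.4582, -0.194 ]), np.float64(0.244))
top [([0.8394, 0.2079, 0.1], np.int32(2100)), ([0.8103, -0.2789, 0.1], np.int32(250)), ([0.669, -0.3812, 0.1], np.int32(198)), ([0.4915, 0.1513, 0.1], np.int32(55))]
top green@.088 [([0.6253, -0.2202, 0.088], np.int32(18)), ([0.6184, -0.1759, 0.088], np.int32(18)), ([0.6106, -0.1315, 0.088], np.int32(19)), ([0.6028, -0.0875, 0.088], np.int32(19)), ([0.5382, -0.0133, 0.088], np.int32(94)), ([0.4533, -0.189, 0.088], np.int32(523)), ([0.1638, 0.6152, 0.088], np.int32(264))]
scene [([-0.2892, 0.2165, 0.1], np.int32(125)), ([0.8995, 0.3101, 0.1], np.int32(2988))]
scene green@.088 []
[ 1.02622078  0.391008    0.03557225  1.35237985 -0.0137481   1.39995897
 -0.0815159 ] [ 0.27995122 -0.61398582  0.39436072]
off [0.6112, -0.2797, -0.0509] turn [-0.001, 0.0003, 0.2852]
off [1.0758, -1.2987, -0.0495] turn [-0.001, 0.0003, 0.2852]
```

Emit:
carry_out --offset '[[0.6112,-0.2797,-0.0509],[0.6112,-0.2797,-0.0509],[0.6112,-0.2797,-0.0509],[0.6112,-0.2797,-0.0509],[0.6112,-0.2797,-0.0509],[0.6112,-0.2797,-0.0509],[0.6112,-0.2797,-0.0509],[0.6112,-0.2797,-0.0509]]' --turn '[[0,0,-0.663],[0,0,-0.663],[0,0,-0.663],[0,0,-0.663],[0,0,-0.663],[0,0,-0.663],[0,0,-0.663],[0,0,-0.663]]'

```text
clock: 3.25
tcp_pos: [0.5047, -0.3536, 0.4211]
orientation: [-2.366, -2.066, -0.006]
contact_force: [0.4, 0.6, 0.7]
grip_width: 0.0001
```

Emit:
carry_out --offset '[[1,-0.168,0.12],[1,-0.168,0.12],[1,-0.168,0.12],[1,-0.168,0.12],[1,-0.168,0.12],[1,-0.168,0.12],[1,-0.168,0.12],[1,-0.168,0.12]]' --turn '[[0,0,0],[0,0,0],[0,0,0],[0,0,0],[0,0,0],[0,0,0],[0,0,0],[0,0,0]]'

```text
clock: 4.05
tcp_pos: [0.4925, 0.038, 0.3736]
orientation: [2.382, 2.047, -0.0]
contact_force: [1.0, -0.4, -0.2]
grip_width: 0.0001
```

Emit:
carry_out --offset '[[0,0,0],[0,0,0],[0,0,0],[0,0,0],[0,0,0]]' --turn '[[0,0,0],[0,0,0],[0,0,0],[0,0,0],[0,0,0]]'

```text
clock: 4.55
tcp_pos: [0.4932, 0.0355, 0.3737]
orientation: [2.383, 2.047, -0.0]
contact_force: [0.1, 0.4, 0.4]
grip_width: -0.0001
```

```bash
python3 - <<'E'
from h import *
f=grab("wrist","w1")
p,R,o=pose();print(p,R.as_matrix().round(3).tolist(),o["joints"],o["grip_width"])
C=-f["R"].T@f["t"];print("cam in tool",R.inv().apply(C-p),(f["R"]@R.as_matrix()).round(3).tolist(),f["fx"])
print("dot px",proj(f,[.4913,.1533,.1]),"corners",proj(f,pl(box(.26,.24,.1,.1)[::2],.5038,.2374,-.148)))
E
```

```text
[0.49314785 0.03580689 0.37377268] [[0.15, 0.989, 0.0], [0.989, -0.15, -0.0], [-0.0, 0.0, -1.0]] [ 0.31086775  0.11142224 -0.5510572   1.77020935  0.06101001  1.27680499
 -0.4059223 ] -6.648100731483938e-05
cam in tool [ 0.08102235  0.00021753 -0.12770161] [[-0.001, 1.0, 0.0], [-0.948, -0.001, -0.317], [-0.317, -0.001, 0.948]] 337.2596974924571
dot px [[237.88553109  45.05720511]] corners [[ 123.41717485   79.15938184]
 [  89.35766308 -200.68222527]
 [ 353.68221337   78.23968079]
 [ 377.16915017 -202.19670534]]
```

View pics/w1.png

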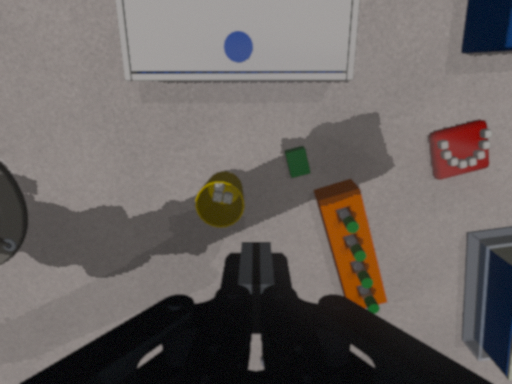

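Emit:
carry_out --offset '[[0.229,-0.038,0.3],[0.229,-0.038,0.3],[0.229,-0.038,0.4],[0.229,-0.038,0.45],[0.229,-0.038,0.48],[0.229,-0.038,0.48],[0.229,-0.038,0.48],[0.229,-0.038,0.48]]' --turn '[[0,0,0],[0,0,0],[0,0,0],[0,0,0],[0,0,0],[0,0,0],[0,0,0],[0,0,0]]'

```text
clock: 5.4
tcp_pos: [0.4917, 0.1528, 0.1343]
orientation: [2.381, 2.05, 0.0]
contact_force: [0.0, -0.1, -0.4]
grip_width: -0.0
```

Emit:
carry_out --offset '[[0,0,0],[0,0,0]]' --turn '[[0,0,0],[0,0,0]]'

```text
clock: 5.6
tcp_pos: [0.4924, 0.1527, 0.1354]
orientation: [2.38, 2.048, 0.004]
contact_force: [-0.3, -0.7, -0.2]
grip_width: -0.0002
```

```bash
python3 - <<'E'
from h import *
p,R,o=pose();print(p,R.as_matrix().round(3).tolist(),o["joints"])
moves([([.4915,.152,.108],Ro.from_matrix(down(1.4228).as_matrix()))])
E
```

```text
[0.49241072 0.15274444 0.1354169 ] [[0.149, 0.989, 0.003], [0.989, -0.149, 0.0], [0.001, 0.003, -1.0]] [ 0.04502883  0.41543848 -0.57121374  2.00526627  0.30989277  0.8023266
 -0.85472654]
off [-0.0018, -0.0017, 0.0548] turn [0.002, -0.0006, -0.0013]
```

Emit:
carry_out --offset '[[0,0,0.02],[0,0,0.036],[0,0,0.042],[0,0,0.046],[0,0,0.05],[0,0,0.052],[0,0,0.052]]' --turn '[[0,0,0],[0,0,0],[0,0,0],[0,0,0],[0,0,0],[0,0,0],[0,0,0]]'

```text
clock: 6.3
tcp_pos: [0.4911, 0.1528, 0.108]
orientation: [2.38, 2.05, -0.001]
contact_force: [-1.8, -1.5, 7.1]
grip_width: -0.0002
```

Emit:
carry_out --offset '[[0,0,0.002],[0,0,0.002],[0,0,-0.003],[0,0,-0.012],[0.0005,0,-0.0328]]' --turn '[[0,0,0],[0,0,0],[0,0,0],[0,0,0],[0,0,0]]'

```text
clock: 6.8
tcp_pos: [0.491, 0.153, 0.1241]
orientation: [-2.38, -2.05, 0.001]
contact_force: [1.0, -1.2, 2.8]
grip_width: 0.0002
```

Emit:
carry_out --offset '[[0.0016,0,-0.0207],[0.0041,0,-0.0414],[0.0078,0,-0.0619],[0.0124,0,-0.0821],[0.0181,0,-0.1021],[0.0247,0,-0.1219],[0.0323,0,-0.1412],[0.0409,0,-0.1602]]' --turn '[[0,0,0],[0,0,0],[0,0,0],[0,0,0],[0,0,0],[0,0,0],[0,0,0],[0,0,0]]'

```text
clock: 7.6
tcp_pos: [0.4942, 0.1742, 0.2051]
orientation: [-2.38, -2.051, -0.001]
contact_force: [-0.3, 0.1, 1.8]
grip_width: 0.0001
```

Emit:
carry_out --offset '[[0.0095,0,-0.0185],[0.0199,0,-0.0365],[0.0312,0,-0.0539],[0.0434,0,-0.0708],[0.0564,0,-0.087],[0.0702,0,-0.1026],[0.0847,0,-0.1175],[0.1,0,-0.1316]]' --turn '[[0,0,0],[0,0,0],[0,0,0],[0,0,0],[0,0,0],[0,0,0],[0,0,0],[0,0,0]]'

```text
clock: 8.4
tcp_pos: [0.5016, 0.2236, 0.2705]
orientation: [-2.38, -2.051, 0.0]
contact_force: [0.8, 1.4, 0.6]
grip_width: 0.0
```

Emit:
carry_out --offset '[[0.016,0,-0.0133],[0.0326,0,-0.0258],[0.0498,0,-0.0375],[0.0676,0,-0.0483],[0.0859,0,-0.0582],[0.1046,0,-0.0672],[0.1238,0,-0.0752],[0.1434,0,-0.0822]]' --turn '[[0,0,0],[0,0,0],[0,0,0],[0,0,0],[0,0,0],[0,0,0],[0,0,0],[0,0,0]]'

```text
clock: 9.2
tcp_pos: [0.5123, 0.2946, 0.3114]
orientation: [2.38, 2.05, -0.0]
contact_force: [0.3, 1.3, -1.0]
grip_width: 0.0
```

Emit:
carry_out --offset '[[0.0199,0,-0.0061],[0.0401,0,-0.0111],[0.0604,0,-0.0151],[0.081,0,-0.0182],[0.1018,0,-0.0202],[0.1312,0,-0.0212],[0.155,0,-0.0212],[0.18,0,-0.0212]]' --turn '[[0,0,0],[0,0,0],[0,0,0],[0,0,0],[0,0,0],[0,0,0],[0,0,0],[0,0,0]]'

```text
clock: 10.0
tcp_pos: [0.5256, 0.384, 0.3216]
orientation: [2.38, 2.051, -0.001]
contact_force: [0.2, 0.3, -0.8]
grip_width: -0.0001
```

Emit:
carry_out --offset '[[0.03,0,0],[0.06,0,0],[0.1,0,0],[0.15,0,0],[0.2,0,0],[0.23,0,0],[0.23,0,-0.05],[0.23,0,-0.15]]' --turn '[[0,0,0],[0,0,0],[0,0,0],[0,0,0],[0,0,0],[0,0,0],[0,0,0],[0,0,0]]'

```text
clock: 10.8
tcp_pos: [0.5416, 0.4965, 0.3921]
orientation: [2.378, 2.051, -0.015]
contact_force: [1.2, 0.5, -0.9]
grip_width: 0.0
```

```bash
python3 - <<'E'
from h import *
f=grab("scene","s2")
p,R,o=pose();print(p,R.as_matrix().round(3).tolist(),o["joints"],o["contact_force"])
E
```

```text
[0.54298591 0.49887704 0.40551185] [[0.148, 0.989, 0.005], [0.989, -0.148, 0.006], [0.007, 0.004, -1.0]] [-0.47435816  0.57096146 -0.6293018   1.1240847   0.32452551  1.53243421
 -1.182805  ] [-0.73829903  1.11007722  7.79998286]
```

View pics/s2.png

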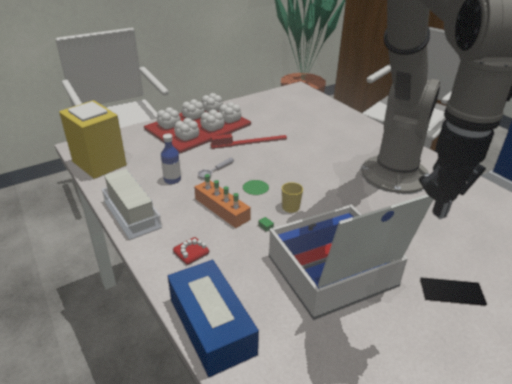

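Emit:
carry_out --offset '[[0,0,-0.05],[-0.738,0.027,-0.05],[-0.738,0.027,-0.05],[-0.738,0.027,-0.05],[-0.738,0.027,-0.05],[-0.738,0.027,-0.05],[-0.738,0.027,-0.05],[-0.738,0.027,-0.05]]' --turn '[[0,0,0],[0,0,0],[0,0,0],[0,0,0],[0,0,0],[0,0,0],[0,0,0],[0,0,0]]' --hand 0.5

```text
clock: 11.65
tcp_pos: [0.5032, 0.1474, 0.4221]
orientation: [2.38, 2.05, 0.001]
contact_force: [1.3, -0.2, 0.4]
grip_width: 0.0427
```

Emit:
carry_out --offset '[[-0.1,0,0],[-0.1,0,0],[-0.1,0,0],[-0.1,0,0],[-0.1,0,0],[-0.1,0,0],[-0.1,0,0]]' --turn '[[0,0,0],[0,0,0],[0,0,0],[0,0,0],[0,0,0],[0,0,0],[0,0,0]]'

```text
clock: 12.35
tcp_pos: [0.496, 0.1003, 0.4216]
orientation: [-2.378, -2.052, 0.0]
contact_force: [-0.3, -0.1, 0.3]
grip_width: 0.0429
```

```bash
python3 - <<'E'
from h import *
f=grab("wrist","w2")
p,R,o=pose();print(p,R.as_matrix().round(3).tolist(),o["joints"],o["grip_width"])
im=f["pixels"][:,:,::-1].copy()
for z,pts in((.05,[(-.075+.05*i+a,.052+b) for i in range(4) for a in(-.01,.01) for b in(-.01,.01)]),(.1,[(a,b) for a in(-.13,.13) for b in(-.12,.12)]),(.012,[(0,-.042)])):
    P=pl(np.array([[*q,z] for q in pts]),.5038,.2374,-.148)
    for u in proj(f,P): 
        if 0<u[0]<512 and 0<u[1]<384: cv2.drawMarker(im,(int(u[0]+.5),int(u[1]+.5)),(0,255,0),cv2.MARKER_CROSS,5,1)
cv2.imwrite("pics/w2m.png",cv2.resize(im,None,fx=1.5,fy=1.5,interpolation=cv2.INTER_CUBIC))
E
```

```text
[0.49603743 0.10008857 0.42162718] [[0.147, 0.989, -0.0], [0.989, -0.147, 0.0], [0.0, -0.0, -1.0]] [ 0.20185224  0.11267203 -0.57206148  1.66554164  0.06178929  1.38172157
 -0.52616241] 0.04262498086138915
```

View pics/w2m.png

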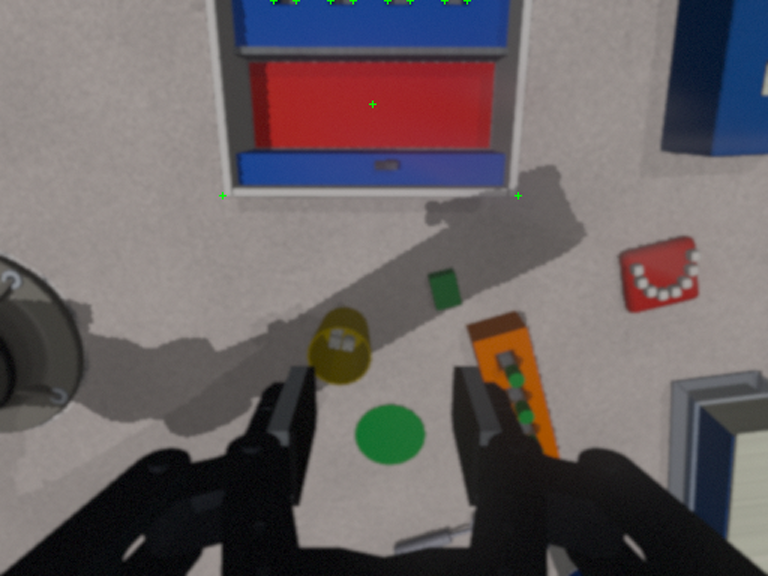

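Emit:
carry_out --offset '[[0.09,0,0.02],[0.17,0,0.04],[0.17,0,0.04],[0.17,0,0.04],[0.17,0,0.04],[0.17,0,0.04]]' --turn '[[0,0,0],[0,0,0],[0,0,0],[0,0,0],[0,0,0],[0,0,0]]'

```text
clock: 13.0
tcp_pos: [0.509, 0.1822, 0.4021]
orientation: [2.382, 2.047, 0.0]
contact_force: [-0.9, 0.5, 1.3]
grip_width: 0.0428
```

```bash
python3 - <<'E'
from h import *
f=grab("wrist","w3")
p,R,o=pose();print(p)
im=f["pixels"][:,:,::-1].copy()
for z,pts in((.05,[(-.075+.05*i+a,.052+b) for i in range(4) for a in(-.01,.01) for b in(-.01,.01)]),(.1,[(a,b) for a in(-.13,.13) for b in(-.12,.12)]),(.012,[(0,-.042)])):
    P=pl(np.array([[*q,z] for q in pts]),.5038,.2374,-.148)
    for u in proj(f,P): 
        print(u.round(1),end="")
        if 0<u[0]<512 and 0<u[1]<384: cv2.drawMarker(im,(int(u[0]+.5),int(u[1]+.5)),(0,255,0),cv2.MARKER_CROSS,3,1)
cv2.imwrite("pics/w3m.png",cv2.resize(im[:192,110:400],None,fx=2.6,fy=2.6,interpolation=cv2.INTER_CUBIC))
E
```

```text
[0.50893465 0.18230321 0.40206455]
[181.8  67.3][180.7  51.1][196.8  67.2][195.9  51. ][219.3  67.1][218.7  51. ][234.2  67.1][233.9  50.9][256.7  67. ][256.7  50.8][271.7  67. ][271.9  50.8][294.2  66.9][294.7  50.7][309.1  66.8][309.9  50.7][149.5 194.3][127.4  -8.1][342.5 193.7][359.3  -8.9][246.9 126.7]
```

View pics/w3m.png

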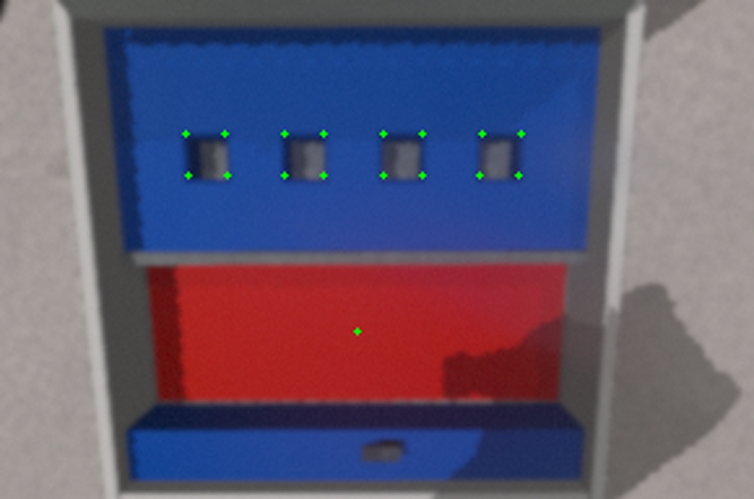

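```bash
cat >> h.py <<'E'
def plan(wps,start):
    """wps: list of (x,y,z,heading); prints offset/turn per waypoint, each relative to the previous waypoint (one call each)"""
    p,R=np.array(start[:3]),down(start[3])
    for w in wps:
        q,S=np.array(w[:3]),down(w[3])
        print(w,"off",np.round(R.inv().apply(q-p)/.5,4).tolist(),"turnz",round((R.inv()*S).as_rotvec()[2]/1.5,4),"rows",round(max(np.linalg.norm(q-p)/.05,abs((R.inv()*S).as_rotvec()[2])/.15),1))
        p,R=q,S
E
python3 - <<'E'
from h import *
plan([(.625,-.22,.3,1.73)],(.509,.1823,.402,1.4228))
E
```

```text
(0.625, -0.22, 0.3, 1.73) off [-0.7616, 0.3481, 0.204] turnz -0.2048 rows 8.6
```

Emit:
carry_out --offset '[[-0.7616,0.3481,0.1],[-0.7616,0.3481,0.1],[-0.7616,0.3481,0.1],[-0.7616,0.3481,0.204],[-0.7616,0.3481,0.204],[-0.7616,0.3481,0.204],[-0.7616,0.3481,0.204],[-0.7616,0.3481,0.204]]' --turn '[[0,0,-0.2048],[0,0,-0.2048],[0,0,-0.2048],[0,0,-0.2048],[0,0,-0.2048],[0,0,-0.2048],[0,0,-0.2048],[0,0,-0.2048]]'

```text
clock: 13.85
tcp_pos: [0.6134, -0.1838, 0.3118]
orientation: [2.039, 2.388, -0.0]
contact_force: [0.4, 0.8, -0.3]
grip_width: 0.0428
```

Emit:
carry_out --offset '[[0,0,0],[0,0,0],[0,0,0],[0,0,0],[0,0,0]]' --turn '[[0,0,0],[0,0,0],[0,0,0],[0,0,0],[0,0,0]]'

```text
clock: 14.35
tcp_pos: [0.6136, -0.1794, 0.3127]
orientation: [2.035, 2.392, 0.001]
contact_force: [0.2, -0.2, 0.2]
grip_width: 0.0426
```

```bash
python3 - <<'E'
from h import *
f=grab("wrist","w4")
p,R,o=pose();print(p,o["joints"],o["orientation"])
x=R.apply([1,0,0]);print("heading",np.arctan2(x[1],x[0]))
h=cv2.cvtColor(f["pixels"],cv2.COLOR_RGB2HSV)
d=((h[...,0]>45)&(h[...,0]<80)&(h[...,1]>110)).astype(np.uint8)
n,l,s,ce=cv2.connectedComponentsWithStats(d)
for i in range(1,n):
    if s[i,4]>20: print(ce[i].round(1),s[i],ray(f,ce[i],.088).round(4))
E
```

```text
[ 0.61359538 -0.1797151   0.31259476] [ 0.51632336  0.40374468 -0.45044508  1.54153231  0.18220256  1.23711419
  0.19804387] [2.03590037e+00 2.39146888e+00 6.57011508e-04]
heading 1.731075068974918
[222.2   2.4] [209   0  26   6 147] [ 0.5593 -0.038   0.088 ]
[260.8  66.5] [253  59  16  16 211] [ 0.6038 -0.0873  0.088 ]
[136.8 137.2] [ 103  104   68   67 3557] [ 0.4873 -0.1764  0.088 ]
[260.9 113.4] [254 106  15  16 195] [ 0.6113 -0.1317  0.088 ]
[260.6 156.2] [254 148  14  17 183] [ 0.6184 -0.1758  0.088 ]
[260.8 196.6] [255 188  13  17 165] [ 0.626  -0.2206  0.088 ]
```

View pics/w4.png

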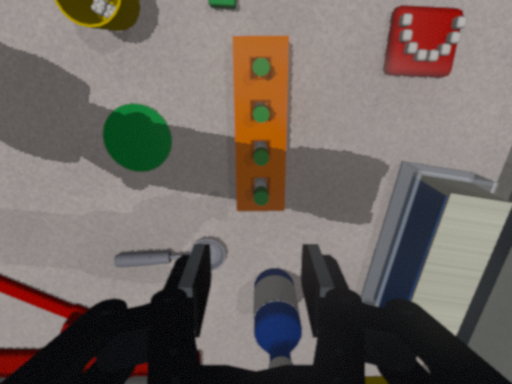

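```bash
python3 - <<'E'
from h import *
plan([(.6038,-.0873,.14,1.73),(.6038,-.0873,.074,1.73),(.6038,-.0873,.22,1.73),(.4371,.2989,.22,1.4228),(.4371,.2989,.14,1.4228)],(.6136,-.1797,.3126,1.731))
E
```

```text
(0.6038, -0.0873, 0.14, 1.73) off [0.1856, 0.0101, 0.3452] turnz 0.0007 rows 3.9
(0.6038, -0.0873, 0.074, 1.73) off [0.0, -0.0, 0.132] turnz 0.0 rows 1.3
(0.6038, -0.0873, 0.22, 1.73) off [-0.0, 0.0, -0.292] turnz 0.0 rows 2.9
(0.4371, 0.2989, 0.22, 1.4228) off [0.8155, -0.2067, -0.0] turnz 0.2048 rows 8.4
(0.4371, 0.2989, 0.14, 1.4228) off [0.0, -0.0, 0.16] turnz 0.0 rows 1.6
```

Emit:
carry_out --offset '[[0.1,0.0101,0.1],[0.1856,0.0101,0.2],[0.1856,0.0101,0.3452],[0.1856,0.0101,0.3452],[0.1856,0.0101,0.3452],[0.1856,0.0101,0.3452],[0.1856,0.0101,0.3452]]' --turn '[[0,0,0],[0,0,0],[0,0,0],[0,0,0],[0,0,0],[0,0,0],[0,0,0]]'

```text
clock: 15.1
tcp_pos: [0.6058, -0.0892, 0.1421]
orientation: [2.037, 2.387, 0.003]
contact_force: [0.7, -0.1, 0.2]
grip_width: 0.0426
```

Emit:
carry_out --offset '[[0,0,0.05],[0,0,0.1],[0,0,0.132],[0,0,0.132],[0,0,0.132]]' --turn '[[0,0,0],[0,0,0],[0,0,0],[0,0,0],[0,0,0]]'

```text
clock: 15.6
tcp_pos: [0.6049, -0.0887, 0.0747]
orientation: [2.038, 2.389, 0.002]
contact_force: [1.5, 0.9, -0.1]
grip_width: 0.0427
```

Emit:
carry_out --offset '[[0,0,0],[0,0,0],[0,0,0],[0,0,0],[0,0,0]]' --turn '[[0,0,0],[0,0,0],[0,0,0],[0,0,0],[0,0,0]]' --hand 1 --force 30

```text
clock: 16.1
tcp_pos: [0.6048, -0.0884, 0.0747]
orientation: [2.037, 2.389, 0.002]
contact_force: [-0.5, 0.1, 6.1]
grip_width: 0.0149
```

Emit:
carry_out --offset '[[0,0,-0.03],[0,0,-0.12],[0,0,-0.22],[0,0,-0.292],[0,0,-0.292]]' --turn '[[0,0,0],[0,0,0],[0,0,0],[0,0,0],[0,0,0]]'

```text
clock: 16.6
tcp_pos: [0.6071, -0.088, 0.2265]
orientation: [2.032, 2.384, 0.01]
contact_force: [1.3, -0.4, -0.0]
grip_width: 0.0152
```

Emit:
carry_out --offset '[[0.8155,-0.2067,0],[0.8155,-0.2067,0],[0.8155,-0.2067,0],[0.8155,-0.2067,0],[0.8155,-0.2067,0],[0.8155,-0.2067,0],[0.8155,-0.2067,0],[0.8155,-0.2067,0]]' --turn '[[0,0,0.2048],[0,0,0.2048],[0,0,0.2048],[0,0,0.2048],[0,0,0.2048],[0,0,0.2048],[0,0,0.2048],[0,0,0.2048]]'

```text
clock: 17.4
tcp_pos: [0.4441, 0.2803, 0.2196]
orientation: [2.38, 2.05, -0.0]
contact_force: [0.2, 0.8, -0.0]
grip_width: 0.0148
```

Emit:
carry_out --offset '[[0,0,0],[0,0,0],[0,0,0],[0,0,0]]' --turn '[[0,0,0],[0,0,0],[0,0,0],[0,0,0]]'

```text
clock: 17.8
tcp_pos: [0.4462, 0.2773, 0.2191]
orientation: [2.383, 2.047, -0.001]
contact_force: [0.0, 0.4, 0.3]
grip_width: 0.0152
```

```bash
python3 - <<'E'
from h import *
p,R,o=pose();x=R.apply([1,0,0]);hd=np.arctan2(x[1],x[0])
print(p,hd,o["grip_width"],o["joints"],o["contact_force"])
plan([(.4371,.2989,.16,1.4228)],(*p,hd))
f=grab("wrist","w5")
E
```

```text
[0.44622677 0.27729775 0.21914944] 1.4194575795781503 0.015168794815507154 [-0.18714102  0.3173036  -0.58594722  1.90746737  0.21027399  0.97807533
 -1.01985561] [0.00263917 0.35307937 0.34127925]
(0.4371, 0.2989, 0.16, 1.4228) off [0.04, -0.0246, 0.1183] turnz -0.0022 rows 1.3
```

View pics/w5.png

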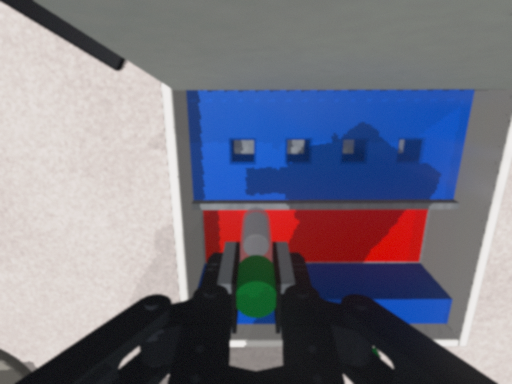

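```bash
cat >> h.py <<'E'
def dx_tube(f,R,p,ztop):  # tool-x offset of held tube, from the far edge of the cap top; ztop: tool z of tube top
    h=cv2.cvtColor(f["pixels"],cv2.COLOR_RGB2HSV)
    g=((h[...,0]>45)&(h[...,0]<80)&(h[...,1]>110)).astype(np.uint8)
    n,l,s,ce=cv2.connectedComponentsWithStats(g);i=1+np.argmax(s[1:,4]);vmax=s[i,1]+s[i,3]-.5
    from scipy.optimize import brentq
    return s[i],brentq(lambda d:proj(f,p+R.apply([d-.008,0,ztop]))[0,1]-vmax,-.02,.02)
E
python3 - <<'E'
from h import *
p,R,o=pose();x=R.apply([1,0,0]);hd=np.arctan2(x[1],x[0])
f=grab("wrist")
print(dx_tube(f,R,p,.0747-.094),dx_tube(f,R,p,.0747-.096))
plan([(.4371,.2989,.219,2.2),(.4371,.2989,.219,2.9936)],(*p,hd))
E
```

```text
(array([ 235,  256,   42,   61, 2107], dtype=int32), 0.0019788837198149874) (array([ 235,  256,   42,   61, 2107], dtype=int32), 0.003589216954385404)
(0.4371, 0.2989, 0.219, 2.2) off [0.0397, -0.0245, 0.0004] turnz -0.5203 rows 5.2
(0.4371, 0.2989, 0.219, 2.9936) off [0.0, 0.0, 0.0] turnz -0.5291 rows 5.3
```

Emit:
carry_out --offset '[[0.0397,-0.0245,0],[0.0397,-0.0245,0],[0.0397,-0.0245,0],[0.0397,-0.0245,0],[0.0397,-0.0245,0],[0.0397,-0.0245,0],[0.0397,-0.0245,0]]' --turn '[[0,0,-0.5203],[0,0,-0.5203],[0,0,-0.5203],[0,0,-0.5203],[0,0,-0.5203],[0,0,-0.5203],[0,0,-0.5203]]'

```text
clock: 18.6
tcp_pos: [0.4366, 0.2998, 0.2192]
orientation: [-1.426, -2.799, 0.0]
contact_force: [-0.2, 0.3, 0.5]
grip_width: 0.0149
```

Emit:
carry_out --offset '[[0,0,0],[0,0,0],[0,0,0],[0,0,0],[0,0,0],[0,0,0],[0,0,0]]' --turn '[[0,0,-0.5291],[0,0,-0.5291],[0,0,-0.5291],[0,0,-0.5291],[0,0,-0.5291],[0,0,-0.5291],[0,0,-0.5291]]'

```text
clock: 19.3
tcp_pos: [0.4365, 0.3001, 0.2192]
orientation: [-0.233, -3.133, 0.0]
contact_force: [-0.4, -0.4, 0.5]
grip_width: 0.0153
```

```bash
python3 - <<'E'
from h import *
p,R,o=pose();x=R.apply([1,0,0]);hd=np.arctan2(x[1],x[0])
print(p,hd,o["grip_width"],o["joints"],o["contact_force"])
f=grab("wrist","w6")
print(dx_tube(f,R,p,.0747-.094))
c=pl(np.array([[a,b,.05] for a,b in((-.085,.042),(-.085,.062),(-.065,.042),(-.065,.062))]),.5036,.2364,-.148)
print(proj(f,c).round(1).tolist())
plan([(.4391,.2986,.13,2.9936),(.4391,.2986,.076,2.9936)],(*p,hd))
E
```

```text
[0.43648189 0.30014514 0.21919531] 2.9932036087732232 0.01532884552954899 [ 0.01359786  0.40760909 -0.91349244  1.88368936  0.37411254  1.03219811
  0.36549108] [-0.4408394  -0.3832481   0.54656929]
(array([ 235,  256,   42,   61, 2172], dtype=int32), 0.0021787468999464846)
[[243.8, 163.2], [265.9, 163.2], [244.1, 184.4], [265.8, 184.3]]
(0.4391, 0.2986, 0.13, 2.9936) off [-0.0056, -0.0023, 0.1784] turnz -0.0003 rows 1.8
(0.4391, 0.2986, 0.076, 2.9936) off [0.0, -0.0, 0.108] turnz 0.0 rows 1.1
```

View pics/w6.png

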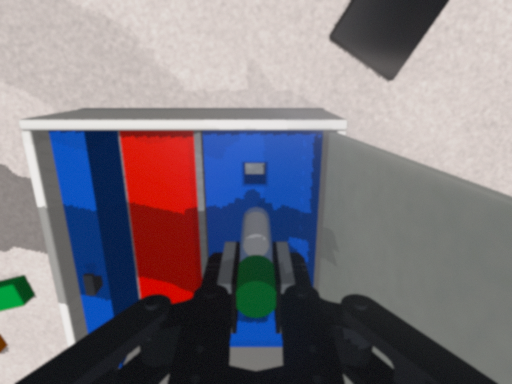

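Emit:
carry_out --offset '[[-0.0056,-0.0023,0.06],[-0.0056,-0.0023,0.13],[-0.0056,-0.0023,0.1784],[-0.0056,-0.0023,0.1784],[-0.0056,-0.0023,0.1784]]' --turn '[[0,0,0],[0,0,0],[0,0,0],[0,0,0],[0,0,0]]'

```text
clock: 19.85
tcp_pos: [0.4389, 0.2992, 0.1305]
orientation: [-0.23, -3.133, -0.0]
contact_force: [0.3, 1.5, -0.3]
grip_width: 0.0152
```

Emit:
carry_out --offset '[[0,0,0.02],[0,0,0.04],[0,0,0.06],[0,0,0.07],[0,0,0.07]]' --turn '[[0,0,0],[0,0,0],[0,0,0],[0,0,0],[0,0,0]]'

```text
clock: 20.35
tcp_pos: [0.4385, 0.2985, 0.0942]
orientation: [-0.228, -3.132, 0.002]
contact_force: [-0.2, 0.7, -0.8]
grip_width: 0.015
```

Emit:
carry_out --offset '[[0,0,0.015],[0,0,0.03],[0,0,0.037],[0,0,0.04],[0,0,0.04]]' --turn '[[0,0,0],[0,0,0],[0,0,0],[0,0,0],[0,0,0]]'

```text
clock: 20.85
tcp_pos: [0.4388, 0.2972, 0.0748]
orientation: [-0.23, -3.133, 0.005]
contact_force: [-2.1, -7.1, 6.5]
grip_width: 0.0154
```

Emit:
carry_out --offset '[[0,0,0],[0,0,0],[0,0,0]]' --turn '[[0,0,0],[0,0,0],[0,0,0]]' --hand 0.5

```text
clock: 21.15
tcp_pos: [0.4383, 0.2947, 0.0738]
orientation: [-0.231, -3.131, 0.011]
contact_force: [-3.6, -13.4, 4.5]
grip_width: 0.0426
```

Emit:
carry_out --offset '[[0,0,-0.05],[0,0,-0.15],[0,0,-0.25],[0,0,-0.29],[0,0,-0.29],[0,0,-0.29]]' --turn '[[0,0,0],[0,0,0],[0,0,0],[0,0,0],[0,0,0],[0,0,0]]'

```text
clock: 21.75
tcp_pos: [0.439, 0.2988, 0.2199]
orientation: [0.228, 3.133, 0.0]
contact_force: [0.6, 0.3, 0.0]
grip_width: 0.0426
```

```bash
python3 - <<'E'
from h import *
p,R,o=pose();x=R.apply([1,0,0]);hd=np.arctan2(x[1],x[0]);print(p,hd,o["joints"])
f=grab("wrist","w7"); h=cv2.cvtColor(f["pixels"],cv2.COLOR_RGB2HSV)
d=((h[...,0]>45)&(h[...,0]<80)&(h[...,1]>110)).astype(np.uint8)
n,l,s,ce=cv2.connectedComponentsWithStats(d)
for i in range(1,n):
    if s[i,4]>20: print(ce[i].round(1),s[i],ray(f,ce[i],.088).round(4))
plan([(.6123,-.1325,.2,1.73),(.6123,-.1325,.074,1.73),(.6123,-.1325,.22,1.73),(.4876,.2913,.22,2.9936),(.4876,.2913,.13,2.9936),(.4876,.2913,.0753,2.9936)],(*p,hd))
E
```

```text
[0.43895583 0.29882293 0.21985712] 2.996267894281427 [ 0.01936211  0.40963627 -0.91619854  1.88057778  0.37686955  1.03454406
  0.37140554]
[253.  183.4] [244 172  19  23 336] [0.4371 0.2966 0.088 ]
[ 13.9 289.8] [  0 274  33  33 811] [0.5049 0.069  0.088 ]
(0.6123, -0.1325, 0.2, 1.73) off [-0.468, -0.8033, 0.0397] turnz 0.8442 rows 9.3
(0.6123, -0.1325, 0.074, 1.73) off [0.0, -0.0, 0.252] turnz 0.0 rows 2.5
(0.6123, -0.1325, 0.22, 1.73) off [-0.0, 0.0, -0.292] turnz 0.0 rows 2.9
(0.4876, 0.2913, 0.22, 2.9936) off [0.8764, -0.1119, -0.0] turnz -0.8424 rows 8.8
(0.4876, 0.2913, 0.13, 2.9936) off [0.0, -0.0, 0.18] turnz 0.0 rows 1.8
(0.4876, 0.2913, 0.0753, 2.9936) off [0.0, -0.0, 0.1094] turnz 0.0 rows 1.1
```

```bash
python3 - <<'E'
from h import *
p,R,o=pose();x=R.apply([1,0,0]);hd=np.arctan2(x[1],x[0])
H=1.85
plan([(.611,-.130,.2,H),(.611,-.130,.076,H),(.611,-.130,.22,H),(.4866,.2915,.22,H),(.4866,.2915,.13,H),(.4866,.2915,.0770,H)],(*p,hd))
E
```

```text
(0.611, -0.13, 0.2, 1.85) off [-0.4653, -0.7978, 0.038] turnz 0.7642 rows 9.2
(0.611, -0.13, 0.076, 1.85) off [0.0, -0.0, 0.248] turnz 0.0 rows 2.5
(0.611, -0.13, 0.22, 1.85) off [-0.0, 0.0, -0.288] turnz 0.0 rows 2.9
(0.4866, 0.2915, 0.22, 1.85) off [0.8789, -0.0068, -0.0] turnz 0.0 rows 8.8
(0.4866, 0.2915, 0.13, 1.85) off [0.0, -0.0, 0.18] turnz 0.0 rows 1.8
(0.4866, 0.2915, 0.077, 1.85) off [0.0, -0.0, 0.106] turnz 0.0 rows 1.1
```

Emit:
carry_out --offset '[[-0.2327,-0.3989,0],[-0.2327,-0.3989,0],[-0.2327,-0.3989,0],[-0.2327,-0.3989,0],[-0.2327,-0.3989,0]]' --turn '[[0,0,0],[0,0,0],[0,0,0],[0,0,0],[0,0,0]]'

```text
clock: 22.3
tcp_pos: [0.5254, 0.0799, 0.2179]
orientation: [-0.234, -3.13, 0.003]
contact_force: [0.2, 0.2, -0.5]
grip_width: 0.0424
```

Emit:
carry_out --offset '[[-0.2326,-0.3989,0],[-0.2326,-0.3989,0],[-0.2326,-0.3989,0.038],[-0.2326,-0.3989,0.038],[-0.2326,-0.3989,0.038],[-0.2326,-0.3989,0.038],[-0.2326,-0.3989,0.038],[-0.2326,-0.3989,0.038]]' --turn '[[0,0,0.7642],[0,0,0.7642],[0,0,0.7642],[0,0,0.7642],[0,0,0.7642],[0,0,0.7642],[0,0,0.7642],[0,0,0.7642]]'

```text
clock: 23.1
tcp_pos: [0.6104, -0.1296, 0.1986]
orientation: [-1.896, -2.501, 0.003]
contact_force: [-0.1, -0.0, -0.9]
grip_width: 0.0428
```

Emit:
carry_out --offset '[[0,0,0],[0,0,0]]' --turn '[[0,0,0],[0,0,0]]'

```text
clock: 23.3
tcp_pos: [0.6108, -0.1292, 0.1996]
orientation: [-1.885, -2.511, 0.002]
contact_force: [0.7, 0.4, 0.5]
grip_width: 0.0427
```

```bash
python3 - <<'E'
from h import *
p,R,o=pose();x=R.apply([1,0,0]);hd=np.arctan2(x[1],x[0]);H=1.85
print(p,hd)
f=grab("wrist"); h=cv2.cvtColor(f["pixels"],cv2.COLOR_RGB2HSV)
d=((h[...,0]>45)&(h[...,0]<80)&(h[...,1]>110)).astype(np.uint8)
n,l,s,ce=cv2.connectedComponentsWithStats(d)
for i in range(1,n):
    if s[i,4]>20: print(ce[i].round(1),s[i],ray(f,ce[i],.088).round(4))
plan([(.611,-.130,.13,H),(.611,-.130,.076,H)],(*p,hd))
E
```

```text
[ 0.61077093 -0.12918932  0.1996297 ] 1.8533172339183441
[224.4  18.7] [ 205    0   40   41 1394] [ 0.5584 -0.0218  0.088 ]
[ 94.9 184.9] [  51  144   88   83 5638] [ 0.4936 -0.1566  0.088 ]
[255.5 196.7] [246 183  20  26 379] [ 0.611  -0.1321  0.088 ]
[249.2 247.8] [240 234  19  28 438] [ 0.6181 -0.1747  0.088 ]
[243.4 294.9] [234 281  19  28 428] [ 0.6255 -0.2182  0.088 ]
(0.611, -0.13, 0.13, 1.85) off [-0.0017, -0.0, 0.1393] turnz 0.0022 rows 1.4
(0.611, -0.13, 0.076, 1.85) off [0.0, -0.0, 0.108] turnz 0.0 rows 1.1
```

Emit:
carry_out --offset '[[0,0,0.08],[0,0,0.16],[0,0,0.22],[0,0,0.248],[0,0,0.248],[0,0,0.248]]' --turn '[[0,0,0],[0,0,0],[0,0,0],[0,0,0],[0,0,0],[0,0,0]]'

```text
clock: 23.95
tcp_pos: [0.6122, -0.1294, 0.0781]
orientation: [1.889, 2.509, 0.001]
contact_force: [1.2, -0.3, 1.0]
grip_width: 0.0425
```

Emit:
carry_out --offset '[[0,0,0],[0,0,0],[0,0,0],[0,0,0],[0,0,0]]' --turn '[[0,0,0],[0,0,0],[0,0,0],[0,0,0],[0,0,0]]' --hand 1

```text
clock: 24.45
tcp_pos: [0.6127, -0.1296, 0.0788]
orientation: [1.889, 2.507, 0.002]
contact_force: [0.3, 0.5, 6.1]
grip_width: 0.015
```

Emit:
carry_out --offset '[[0,0,-0.06],[0,0,-0.16],[0,0,-0.25],[0,0,-0.288],[0,0,-0.288]]' --turn '[[0,0,0],[0,0,0],[0,0,0],[0,0,0],[0,0,0]]'

```text
clock: 24.95
tcp_pos: [0.6134, -0.1295, 0.2254]
orientation: [1.887, 2.504, 0.005]
contact_force: [-1.1, 0.2, -0.4]
grip_width: 0.0147
```

Emit:
carry_out --offset '[[0.44,-0.0034,0],[0.44,-0.0034,0],[0.44,-0.0034,0],[0.44,-0.0034,0],[0.44,-0.0034,0]]' --turn '[[0,0,0],[0,0,0],[0,0,0],[0,0,0],[0,0,0]]'

```text
clock: 25.45
tcp_pos: [0.5463, 0.0871, 0.2203]
orientation: [-1.88, -2.514, -0.0]
contact_force: [0.3, -0.1, 0.4]
grip_width: 0.0148
```

Emit:
carry_out --offset '[[0.4389,-0.0034,0],[0.4389,-0.0034,0],[0.4389,-0.0034,0],[0.4389,-0.0034,0],[0.4389,-0.0034,0],[0.4389,-0.0034,0],[0.4389,-0.0034,0],[0.4389,-0.0034,0]]' --turn '[[0,0,0],[0,0,0],[0,0,0],[0,0,0],[0,0,0],[0,0,0],[0,0,0],[0,0,0]]'

```text
clock: 26.25
tcp_pos: [0.4875, 0.29, 0.2202]
orientation: [1.893, 2.506, -0.003]
contact_force: [-0.1, 0.4, -0.8]
grip_width: 0.0149
```

```bash
python3 - <<'E'
from h import *
p,R,o=pose();x=R.apply([1,0,0]);hd=np.arctan2(x[1],x[0]);H=1.85
print(p,hd,o["grip_width"])
f=grab("wrist","w8")
s,d=dx_tube(f,R,p,.076-.094);print(s,d)
q=np.array([.4866,.2915])-d*np.array([np.cos(H),np.sin(H)])
plan([(*q,.13,H),(*q,.0775,H)],(*p,hd))
E
```

```text
[0.48751147 0.28997406 0.2202458 ] 1.8477065904440044 0.014872872881625785
[ 236  258   40   59 1998] 0.0009245912642546117
(np.float64(0.4868548083347277), np.float64(0.29061121334478446), 0.13, 1.85) off [0.0016, -0.0009, 0.1805] turnz -0.0015 rows 1.8
(np.float64(0.4868548083347277), np.float64(0.29061121334478446), 0.0775, 1.85) off [0.0, -0.0, 0.105] turnz 0.0 rows 1.0
```

Emit:
carry_out --offset '[[0.0063,-0.001,0.06],[0.0063,-0.001,0.13],[0.0063,-0.001,0.18],[0.0063,-0.001,0.18],[0.0063,-0.001,0.18]]' --turn '[[0,0,0],[0,0,0],[0,0,0],[0,0,0],[0,0,0]]'

```text
clock: 26.8
tcp_pos: [0.4861, 0.2941, 0.1314]
orientation: [-1.892, -2.508, 0.001]
contact_force: [0.5, -0.1, -0.2]
grip_width: 0.0151
```

Emit:
carry_out --offset '[[0,0,0.02],[0,0,0.04],[0,0,0.06],[0,0,0.07],[0,0,0.07]]' --turn '[[0,0,0],[0,0,0],[0,0,0],[0,0,0],[0,0,0]]'

```text
clock: 27.3
tcp_pos: [0.4851, 0.2946, 0.0951]
orientation: [-1.89, -2.509, 0.002]
contact_force: [-0.2, -0.9, -0.8]
grip_width: 0.0147
```

Emit:
carry_out --offset '[[-0.002,0,0.015],[-0.002,0,0.028],[-0.002,0,0.035],[-0.002,0,0.036],[-0.002,0,0.036]]' --turn '[[0,0,0],[0,0,0],[0,0,0],[0,0,0],[0,0,0]]'

```text
clock: 27.8
tcp_pos: [0.4859, 0.2941, 0.0787]
orientation: [1.89, 2.509, -0.0]
contact_force: [-1.6, -0.7, 8.8]
grip_width: 0.0153
```

Emit:
carry_out --offset '[[0,0,0],[0,0,0],[0,0,0]]' --turn '[[0,0,0],[0,0,0],[0,0,0]]' --hand 0.5

```text
clock: 28.1
tcp_pos: [0.4858, 0.2939, 0.0779]
orientation: [-1.891, -2.509, 0.0]
contact_force: [1.0, 0.5, -0.0]
grip_width: 0.0429
```

Emit:
carry_out --offset '[[0,0,-0.05],[0,0,-0.15],[0,0,-0.25],[0,0,-0.29],[0,0,-0.29],[0,0,-0.29]]' --turn '[[0,0,0],[0,0,0],[0,0,0],[0,0,0],[0,0,0],[0,0,0]]'

```text
clock: 28.7
tcp_pos: [0.4858, 0.2936, 0.2228]
orientation: [1.891, 2.508, -0.0]
contact_force: [-0.6, -0.0, -0.6]
grip_width: 0.0429
```

```bash
python3 - <<'E'
from h import *
p,R,o=pose();x=R.apply([1,0,0]);hd=np.arctan2(x[1],x[0]);H=1.85
print(p,hd)
f=grab("wrist","w9"); h=cv2.cvtColor(f["pixels"],cv2.COLOR_RGB2HSV)
d=((h[...,0]>45)&(h[...,0]<80)&(h[...,1]>110)).astype(np.uint8)
n,l,s,ce=cv2.connectedComponentsWithStats(d)
for i in range(1,n):
    if s[i,4]>20: print(ce[i].round(1),s[i],ray(f,ce[i],.088).round(4))
plan([(.6184,-.1755,.22,H),(.6184,-.1755,.076,H),(.6184,-.1755,.22,H),(.5360,.2841,.22,H)],(*p,hd))
E
```

```text
[0.48584984 0.29362104 0.2228158 ] 1.8498217350143287
[198.5 163.4] [188 152  22  23 375] [0.4371 0.2974 0.088 ]
[255.6 186. ] [246 176  20  21 323] [0.4862 0.2917 0.088 ]
(0.6184, -0.1755, 0.22, 1.85) off [-0.975, -0.0036, 0.0056] turnz -0.0001 rows 9.7
(0.6184, -0.1755, 0.076, 1.85) off [0.0, -0.0, 0.288] turnz 0.0 rows 2.9
(0.6184, -0.1755, 0.22, 1.85) off [-0.0, 0.0, -0.288] turnz 0.0 rows 2.9
(0.536, 0.2841, 0.22, 1.85) off [0.929, 0.0949, 0.0] turnz 0.0 rows 9.3
```

Emit:
carry_out --offset '[[-0.5,-0.0018,0],[-0.5,-0.0018,0],[-0.5,-0.0018,0],[-0.5,-0.0018,0],[-0.5,-0.0018,0]]' --turn '[[0,0,0],[0,0,0],[0,0,0],[0,0,0],[0,0,0]]'

```text
clock: 29.25
tcp_pos: [0.5532, 0.0511, 0.2212]
orientation: [-1.889, -2.507, 0.003]
contact_force: [0.6, 0.4, -0.1]
grip_width: 0.0427
```

Emit:
carry_out --offset '[[-0.475,-0.0018,0],[-0.475,-0.0018,0],[-0.475,-0.0018,0],[-0.475,-0.0018,0.05],[-0.475,-0.0018,0.05],[-0.475,-0.0018,0.05],[-0.475,-0.0018,0.05],[-0.475,-0.0018,0.05]]' --turn '[[0,0,0],[0,0,0],[0,0,0],[0,0,0],[0,0,0],[0,0,0],[0,0,0],[0,0,0]]'

```text
clock: 30.05
tcp_pos: [0.6181, -0.1733, 0.197]
orientation: [-1.887, -2.509, -0.0]
contact_force: [0.1, 0.8, 0.3]
grip_width: 0.0425
```

```bash
python3 - <<'E'
from h import *
p,R,o=pose();x=R.apply([1,0,0]);hd=np.arctan2(x[1],x[0]);H=1.85
print(p,hd)
f=grab("wrist"); h=cv2.cvtColor(f["pixels"],cv2.COLOR_RGB2HSV)
d=((h[...,0]>45)&(h[...,0]<80)&(h[...,1]>110)).astype(np.uint8)
n,l,s,ce=cv2.connectedComponentsWithStats(d)
for i in range(1,n):
    if s[i,4]>20: print(ce[i].round(1),s[i],ray(f,ce[i],.088).round(4))
plan([(.6184,-.1755,.076,H)],(*p,hd))
E
```

```text
[ 0.61809825 -0.17332831  0.19704232] 1.8521216562476381
[ 92.  142.3] [  46   98   93   90 6488] [ 0.4959 -0.1682  0.088 ]
[255.6 199.1] [246 189  20  22 360] [ 0.6188 -0.177   0.088 ]
[249.  249.8] [240 236  19  27 427] [ 0.6255 -0.219   0.088 ]
(0.6184, -0.1755, 0.076, 1.85) off [-0.0043, -0.0006, 0.2421] turnz 0.0014 rows 2.4
```

Emit:
carry_out --offset '[[-0.006,0,0.08],[-0.006,0,0.16],[-0.006,0,0.22],[-0.006,0,0.242],[-0.006,0,0.242],[-0.006,0,0.242]]' --turn '[[0,0,0],[0,0,0],[0,0,0],[0,0,0],[0,0,0],[0,0,0]]'

```text
clock: 30.7
tcp_pos: [0.6206, -0.1774, 0.0787]
orientation: [1.888, 2.508, 0.002]
contact_force: [0.1, -0.5, 0.6]
grip_width: 0.0426
```

Emit:
carry_out --offset '[[0,0,0],[0,0,0],[0,0,0],[0,0,0],[0,0,0]]' --turn '[[0,0,0],[0,0,0],[0,0,0],[0,0,0],[0,0,0]]' --hand 1

```text
clock: 31.2
tcp_pos: [0.6206, -0.1782, 0.0789]
orientation: [1.889, 2.507, 0.002]
contact_force: [-1.1, -0.3, 6.5]
grip_width: 0.0148
```

Emit:
carry_out --offset '[[0,0,-0.06],[0,0,-0.16],[0,0,-0.25],[0,0,-0.288],[0,0,-0.288]]' --turn '[[0,0,0],[0,0,0],[0,0,0],[0,0,0],[0,0,0]]'

```text
clock: 31.7
tcp_pos: [0.6215, -0.1783, 0.2256]
orientation: [1.887, 2.503, 0.004]
contact_force: [0.3, 0.7, -0.2]
grip_width: 0.0153
```

Emit:
carry_out --offset '[[0.465,0.0475,0],[0.465,0.0475,0],[0.465,0.0475,0],[0.465,0.0475,0],[0.465,0.0475,0]]' --turn '[[0,0,0],[0,0,0],[0,0,0],[0,0,0],[0,0,0]]'

```text
clock: 32.2
tcp_pos: [0.5762, 0.0559, 0.2201]
orientation: [-1.885, -2.511, 0.0]
contact_force: [-0.6, 0.2, 0.4]
grip_width: 0.0153
```

Emit:
carry_out --offset '[[0.465,0.0475,0],[0.465,0.0475,0],[0.465,0.0475,0],[0.465,0.0475,0],[0.465,0.0475,0],[0.465,0.0475,0],[0.465,0.0475,0],[0.465,0.0475,0]]' --turn '[[0,0,0],[0,0,0],[0,0,0],[0,0,0],[0,0,0],[0,0,0],[0,0,0],[0,0,0]]'

```text
clock: 33.0
tcp_pos: [0.5371, 0.2801, 0.2201]
orientation: [1.893, 2.507, -0.003]
contact_force: [0.6, -0.2, -1.1]
grip_width: 0.0149
```

```bash
python3 - <<'E'
from h import *
p,R,o=pose();x=R.apply([1,0,0]);hd=np.arctan2(x[1],x[0]);H=1.85
print(p,hd,o["grip_width"])
f=grab("wrist")
for z in (.076,.0775,.079): print(z,dx_tube(f,R,p,z-.094))
q=np.array([.5360,.2841])
plan([(*q,.13,H)],(*p,hd))
E
```

```text
[0.53711699 0.28013606 0.2200711 ] 1.8482300235420652 0.014947202753746126
0.076 (array([ 236,  249,   41,   59, 1993], dtype=int32), 0.005117325197959713)
0.0775 (array([ 236,  249,   41,   59, 1993], dtype=int32), 0.003967388311794714)
0.079 (array([ 236,  249,   41,   59, 1993], dtype=int32), 0.0028174514256308694)
(np.float64(0.536), np.float64(0.2841), 0.13, 1.85) off [0.0082, 0.0, 0.1801] turnz -0.0012 rows 1.8
```

Emit:
carry_out --offset '[[0.002,0,0.06],[0.002,0,0.13],[0.002,0,0.18],[0.002,0,0.18],[0.002,0,0.18]]' --turn '[[0,0,0],[0,0,0],[0,0,0],[0,0,0],[0,0,0]]'

```text
clock: 33.55
tcp_pos: [0.5371, 0.282, 0.1314]
orientation: [1.893, 2.507, -0.001]
contact_force: [-0.2, -0.8, 1.2]
grip_width: 0.0151
```

Emit:
carry_out --offset '[[0,0,0.02],[0,0,0.04],[0,0,0.06],[0,0,0.07],[0,0,0.07]]' --turn '[[0,0,0],[0,0,0],[0,0,0],[0,0,0],[0,0,0]]'

```text
clock: 34.05
tcp_pos: [0.536, 0.2827, 0.0951]
orientation: [-1.89, -2.509, 0.002]
contact_force: [0.2, -0.1, 0.5]
grip_width: 0.0147
```

Emit:
carry_out --offset '[[0,0,0.015],[0,0,0.028],[0,0,0.035],[0,0,0.036],[0,0,0.036]]' --turn '[[0,0,0],[0,0,0],[0,0,0],[0,0,0],[0,0,0]]'

```text
clock: 34.55
tcp_pos: [0.5366, 0.2832, 0.0788]
orientation: [1.89, 2.509, -0.0]
contact_force: [-2.5, -1.6, 7.3]
grip_width: 0.0148
```

Emit:
carry_out --offset '[[0,0,0],[0,0,0],[0,0,0]]' --turn '[[0,0,0],[0,0,0],[0,0,0]]' --hand 0.5

```text
clock: 34.85
tcp_pos: [0.5365, 0.2829, 0.0778]
orientation: [-1.891, -2.509, 0.0]
contact_force: [-0.3, -0.1, 0.6]
grip_width: 0.0431
```

Emit:
carry_out --offset '[[0,0,-0.05],[0,0,-0.15],[0,0,-0.25],[0,0,-0.29],[0,0,-0.29],[0,0,-0.29]]' --turn '[[0,0,0],[0,0,0],[0,0,0],[0,0,0],[0,0,0],[0,0,0]]'

```text
clock: 35.45
tcp_pos: [0.5365, 0.2827, 0.2228]
orientation: [1.891, 2.509, -0.0]
contact_force: [-0.7, -0.6, -1.1]
grip_width: 0.043
```

```bash
python3 - <<'E'
from h import *
p,R,o=pose();x=R.apply([1,0,0]);hd=np.arctan2(x[1],x[0]);H=1.85
print(p,hd)
f=grab("wrist","w9"); h=cv2.cvtColor(f["pixels"],cv2.COLOR_RGB2HSV)
d=((h[...,0]>45)&(h[...,0]<80)&(h[...,1]>110)).astype(np.uint8)
n,l,s,ce=cv2.connectedComponentsWithStats(d)
for i in range(1,n):
    if s[i,4]>20: print(ce[i].round(1),s[i],ray(f,ce[i],.088).round(4))
plan([(.626,-.2185,.195,H),(.626,-.2185,.076,H),(.626,-.2185,.22,H),(.5855,.2765,.22,H)],(*p,hd))
E
```

```text
[0.53649521 0.28266033 0.22279753] 1.849850703138758
[139.  132.8] [126 122  27  23 460] [0.4379 0.2975 0.088 ]
[198.1 155.7] [188 144  21  23 363] [0.4861 0.2924 0.088 ]
[255.9 181.2] [247 171  19  21 325] [0.5359 0.2848 0.088 ]
[206.2 361.7] [198 358  18   8 121] [0.5399 0.0924 0.088 ]
(0.626, -0.2185, 0.195, 1.85) off [-1.0129, -0.104, 0.0556] turnz -0.0001 rows 10.2
(0.626, -0.2185, 0.076, 1.85) off [0.0, -0.0, 0.238] turnz 0.0 rows 2.4
(0.626, -0.2185, 0.22, 1.85) off [-0.0, 0.0, -0.288] turnz 0.0 rows 2.9
(0.5855, 0.2765, 0.22, 1.85) off [0.974, 0.195, 0.0] turnz 0.0 rows 9.9
```

Emit:
carry_out --offset '[[-0.506,-0.0535,0],[-0.506,-0.0535,0],[-0.506,-0.0535,0],[-0.506,-0.0535,0],[-0.506,-0.0535,0],[-0.506,-0.0535,0]]' --turn '[[0,0,0],[0,0,0],[0,0,0],[0,0,0],[0,0,0],[0,0,0]]'

```text
clock: 36.1
tcp_pos: [0.5806, 0.0229, 0.2204]
orientation: [-1.905, -2.498, 0.009]
contact_force: [0.1, 0.9, -0.4]
grip_width: 0.0426
```

Emit:
carry_out --offset '[[-0.506,-0.0535,0],[-0.506,-0.0535,0],[-0.506,-0.0535,0],[-0.506,-0.0535,0.0556],[-0.506,-0.0535,0.0556],[-0.506,-0.0535,0.0556],[-0.506,-0.0535,0.0556],[-0.506,-0.0535,0.0556]]' --turn '[[0,0,0],[0,0,0],[0,0,0],[0,0,0],[0,0,0],[0,0,0],[0,0,0],[0,0,0]]'

```text
clock: 36.9
tcp_pos: [0.6244, -0.2158, 0.1943]
orientation: [-1.887, -2.509, -0.001]
contact_force: [0.5, 0.3, 0.4]
grip_width: 0.0429
```

Emit:
carry_out --offset '[[0,0,0.08],[0,0,0.16],[0,0,0.2],[0,0,0.2],[0,0,0.2]]' --turn '[[0,0,0],[0,0,0],[0,0,0],[0,0,0],[0,0,0]]'

```text
clock: 37.4
tcp_pos: [0.6254, -0.216, 0.0962]
orientation: [1.887, 2.511, 0.002]
contact_force: [0.3, -0.1, 0.8]
grip_width: 0.0429
```

Emit:
carry_out --offset '[[-0.005,0,0.02],[-0.005,0,0.037],[-0.005,0,0.037],[-0.005,0,0.037]]' --turn '[[0,0,0],[0,0,0],[0,0,0],[0,0,0]]'

```text
clock: 37.8
tcp_pos: [0.6252, -0.2206, 0.0768]
orientation: [-1.891, -2.509, 0.0]
contact_force: [-0.5, -0.1, 0.9]
grip_width: 0.043
```

Emit:
carry_out --offset '[[0,0,0],[0,0,0],[0,0,0],[0,0,0],[0,0,0]]' --turn '[[0,0,0],[0,0,0],[0,0,0],[0,0,0],[0,0,0]]' --hand 1

```text
clock: 38.3
tcp_pos: [0.6256, -0.2207, 0.0772]
orientation: [1.89, 2.508, 0.0]
contact_force: [-0.6, -0.1, 3.9]
grip_width: 0.0151
```

Emit:
carry_out --offset '[[0,0,-0.06],[0,0,-0.16],[0,0,-0.25],[0,0,-0.288],[0,0,-0.288]]' --turn '[[0,0,0],[0,0,0],[0,0,0],[0,0,0],[0,0,0]]'

```text
clock: 38.8
tcp_pos: [0.6274, -0.2208, 0.2248]
orientation: [1.887, 2.504, 0.004]
contact_force: [-0.1, 0.4, -0.3]
grip_width: 0.0149
```

Emit:
carry_out --offset '[[0.487,0.0975,0],[0.487,0.0975,0],[0.487,0.0975,0],[0.487,0.0975,0],[0.487,0.0975,0],[0.487,0.0975,0]]' --turn '[[0,0,0],[0,0,0],[0,0,0],[0,0,0],[0,0,0],[0,0,0]]'

```text
clock: 39.4
tcp_pos: [0.603, 0.0367, 0.2201]
orientation: [-1.873, -2.517, -0.005]
contact_force: [0.3, 0.6, 0.7]
grip_width: 0.0145
```

Emit:
carry_out --offset '[[0.485,0.0975,0],[0.485,0.0975,0],[0.485,0.0975,0],[0.485,0.0975,0],[0.485,0.0975,0],[0.485,0.0975,0],[0.485,0.0975,0],[0.485,0.0975,0]]' --turn '[[0,0,0],[0,0,0],[0,0,0],[0,0,0],[0,0,0],[0,0,0],[0,0,0],[0,0,0]]'

```text
clock: 40.2
tcp_pos: [0.5853, 0.2716, 0.2195]
orientation: [1.892, 2.507, -0.004]
contact_force: [0.3, 0.1, -0.7]
grip_width: 0.015
```

```bash
python3 - <<'E'
from h import *
p,R,o=pose();x=R.apply([1,0,0]);hd=np.arctan2(x[1],x[0]);H=1.85
print(p,hd,o["grip_width"])
f=grab("wrist")
for z in (.076,.0775,.079): print(z,dx_tube(f,R,p,z-.094))
plan([(.5855,.2767,.13,H)],(*p,hd))
E
```

```text
[0.5852742  0.27155472 0.21953273] 1.8485444155002502 0.01503710068188984
0.076 (array([ 236,  256,   40,   60, 2017], dtype=int32), 0.0013922739902561413)
0.0775 (array([ 236,  256,   40,   60, 2017], dtype=int32), 0.00019140853534570373)
0.079 (array([ 236,  256,   40,   60, 2017], dtype=int32), -0.0010094569199883216)
(0.5855, 0.2767, 0.13, 1.85) off [0.0098, 0.0033, 0.1791] turnz -0.001 rows 1.8
```

Emit:
carry_out --offset '[[0.0075,0.002,0.06],[0.0075,0.002,0.13],[0.0075,0.002,0.179],[0.0075,0.002,0.179],[0.0075,0.002,0.179]]' --turn '[[0,0,0],[0,0,0],[0,0,0],[0,0,0],[0,0,0]]'

```text
clock: 40.75
tcp_pos: [0.5856, 0.2761, 0.1315]
orientation: [1.893, 2.507, -0.001]
contact_force: [0.5, -0.5, -1.3]
grip_width: 0.0153
```

Emit:
carry_out --offset '[[0,0,0.02],[0,0,0.04],[0,0,0.06],[0,0,0.07],[0,0,0.07]]' --turn '[[0,0,0],[0,0,0],[0,0,0],[0,0,0],[0,0,0]]'

```text
clock: 41.25
tcp_pos: [0.5844, 0.277, 0.0952]
orientation: [-1.89, -2.509, 0.003]
contact_force: [-0.1, 0.3, 0.1]
grip_width: 0.0149
```

Emit:
carry_out --offset '[[0,0,0.015],[0,0,0.028],[0,0,0.037],[0,0,0.04],[0,0,0.04]]' --turn '[[0,0,0],[0,0,0],[0,0,0],[0,0,0],[0,0,0]]'

```text
clock: 41.75
tcp_pos: [0.5851, 0.2776, 0.0772]
orientation: [1.89, 2.509, -0.0]
contact_force: [-2.8, -1.8, 8.2]
grip_width: 0.015
```

Emit:
carry_out --offset '[[0,0,0],[0,0,0],[0,0,0]]' --turn '[[0,0,0],[0,0,0],[0,0,0]]' --hand 0.5

```text
clock: 42.05
tcp_pos: [0.5849, 0.2773, 0.076]
orientation: [-1.891, -2.509, 0.0]
contact_force: [-0.1, 0.7, -0.4]
grip_width: 0.0427
```

Emit:
carry_out --offset '[[0,0,-0.05],[0,0,-0.15],[0,0,-0.25],[0,0,-0.35],[0,0,-0.4],[0,0,-0.4],[0,0,-0.4]]' --turn '[[0,0,0],[0,0,0],[0,0,0],[0,0,0],[0,0,0],[0,0,0],[0,0,0]]'

```text
clock: 42.75
tcp_pos: [0.585, 0.2772, 0.2763]
orientation: [1.891, 2.508, 0.0]
contact_force: [-0.0, 0.2, -0.2]
grip_width: 0.0429
```

Emit:
carry_out --offset '[[-0.1,0,0],[-0.2,0,0],[-0.3,0,0],[-0.4,0,0],[-0.4,0,0],[-0.4,0,0]]' --turn '[[0,0,0],[0,0,0],[0,0,0],[0,0,0],[0,0,0],[0,0,0]]'

```text
clock: 43.35
tcp_pos: [0.6397, 0.0828, 0.2739]
orientation: [-1.894, -2.504, 0.004]
contact_force: [0.1, 0.7, -0.0]
grip_width: 0.0424
```

```bash
python3 - <<'E'
from h import *
p,R,o=pose();x=R.apply([1,0,0]);hd=np.arctan2(x[1],x[0])
print(p,hd,o["joints"],o["clock"])
f=grab("wrist","w10")
g=grab("scene");t=grab("top")
an=np.linspace(0,6.28,40)
cup=np.vstack([np.c_[a*np.cos(an),a*np.sin(an),0*an+z] for a,z in((.028,0),(.034,.075))])
mat=np.c_[.045*np.cos(an),.045*np.sin(an),0*an+.001]
for q,P,p0 in(("cup_c",cup,[.435,-.03]),("mat",mat,[.458,-.195])):
    for c,F in(("scene",g),("top",t),("wrist",f)):
        m=outline_of(q,c)
        if m: print(q,c,fit(P,[(F,m[0]["region"])],p0,False),round(m[0]["score"],2))
im=np.hstack([f["pixels"],])
a=cv2.resize(f["pixels"],(400,300)); u=proj(g,[[.5036,.2364,.08]])[0].astype(int)
b=cv2.resize(g["pixels"][max(u[1]-75,0):u[1]+75,u[0]-100:u[0]+100],(400,300))
cv2.imwrite("pics/c10.png",np.hstack([a,b])[:,:,::-1])
E
```

```text
[0.63967975 0.08278413 0.27392113] 1.8464104166300828 [ 0.1921694   0.46882535 -0.58476109  1.56516428  0.27104715  1.19349629
 -0.16862858] 43.35
cup_c scene (array([ 0.4283, -0.0416]), np.float64(0.055)) 0.85
mat scene (array([ 0.4604, -0.1914]), np.float64(0.108)) 0.64
mat top (array([ 0.4574, -0.1986]), np.float64(0.035)) 0.91
```

View pics/c10.png

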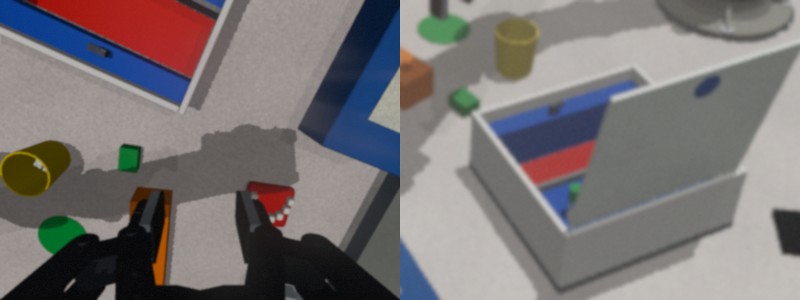

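```bash
cat > kin.py <<'E'
import numpy as np, itertools
from scipy.optimize import least_squares
from scipy.spatial.transform import Rotation as Ro
E=Ro.from_euler
def fk(q,P,s):
    h,a,e1,b,e2,c,e3,o1,o7=P
    R=E("z",s[0]*q[0]+o1)*E("y",q[1]);p=np.array([0,0,h])+R.apply([e1,0,a])
    R=R*E("z",s[1]*q[2])*E("y",q[3]);p=p+R.apply([e2,0,b])
    R=R*E("z",s[2]*q[4])*E("y",q[5]);p=p+R.apply([e3,0,c])
    return p,R*E("z",s[3]*q[6]+o7)
D=[([1.03487215,.47780166,.02234515,1.55647518,-.01149438,1.10933781,-.08307478],[.27978843,-.61363302,.24431476],[-3.06820253,-.666594215,0]),
([1.02622078,.391008,.03557225,1.35237985,-.0137481,1.39995897,-.0815159],[.27995122,-.61398582,.39436072],None),
([.31086775,.11142224,-.5510572,1.77020935,.06101001,1.27680499,-.4059223],[.49314785,.03580689,.37377268],[2.383,2.047,0]),
([.04502883,.41543848,-.57121374,2.00526627,.30989277,.8023266,-.85472654],[.49241072,.15274444,.1354169],[2.38,2.048,.004]),
([-.47435816,.57096146,-.6293018,1.1240847,.32452551,1.53243421,-1.182805],[.54298591,.49887704,.40551185],None),
([.20185224,.11267203,-.57206148,1.66554164,.06178929,1.38172157,-.52616241],[.49603743,.10008857,.42162718],[-2.378,-2.052,0]),
([.51632336,.40374468,-.45044508,1.54153231,.18220256,1.23711419,.19804387],[.61359538,-.1797151,.31259476],[2.0359,2.39147,0]),
([.01936211,.40963627,-.91619854,1.88057778,.37686955,1.03454406,.37140554],[.43895583,.29882293,.21985712],[.228,3.133,0]),
([.1921694,.46882535,-.58476109,1.56516428,.27104715,1.19349629,-.16862858],[.63967975,.08278413,.27392113],[-1.894,-2.504,.004])]
def fit():
    best=None
    for s in itertools.product((-1,1),repeat=4):
      for o7 in(0,1.57,3.14,-1.57):
        def res(P):
            o=[]
            for q,p,w in D:
                x,R=fk(q,P,s);o+=list((x-p)*5)
                if w: o+=list((Ro.from_rotvec(w).inv()*R).as_rotvec())
            return o
        r=least_squares(res,[.35,.4,0,.4,0,.25,0,0,o7])
        if best is None or r.cost<best[0]: best=(r.cost,s,r.x)
    return best
if __name__=="__main__": 
    b=fit();print(b);np.savez("kin.npz",s=b[1],P=b[2])
    for q,p,w in D: print((fk(q,b[2],b[1])[0]-p).round(4))
E
python3 kin.py
```

```text
(np.float64(0.0073662564447143294), (-1, -1, -1, -1), array([ 0.01785173,  0.55279118,  0.01128739,  0.47887704,  0.01796945,
        0.03633386,  0.01735463, -0.08916181,  1.48164025]))
[-0.0009  0.0077 -0.0072]
[ 0.0012  0.0033 -0.0059]
[ 0.0034  0.0089 -0.0001]
[-0.0058  0.0025  0.003 ]
[ 0.0081 -0.006   0.0032]
[0.0048 0.0084 0.0002]
[-0.     -0.001  -0.0003]
[ 0.0047 -0.0029  0.0053]
[ 0.0026 -0.004   0.0016]
```

```bash
python3 - <<'E'
import re
s=open("kin.py").read()
s=s.replace("h,a,e1,b,e2,c,e3,o1,o7=P","h,a,e1,b,e2,c,e3,o1,o7,f1,f2,f3=P").replace("[e1,0,a]","[e1,f1,a]").replace("[e2,0,b]","[e2,f2,b]").replace("[e3,0,c]","[e3,f3,c]")
s=s.replace("r=least_squares(res,[.35,.4,0,.4,0,.25,0,0,o7])","r=least_squares(lambda P:res(P)+[(P[0]-.36)*.01,P[7]*.3],[.35,.4,0,.4,0,.25,0,0,o7,0,0,0])")
open("kin.py","w").write(s)
E
python3 kin.py
```

```text
(np.float64(1.0111773213253985e-06), (-1, -1, -1, -1), array([ 2.91853212e-01,  5.41713324e-01,  1.41303403e-05,  4.72529596e-01,
       -2.74534400e-05,  3.17729280e-01, -8.52999836e-06, -1.44188937e-05,
        1.57078748e+00, -3.05225994e-02, -3.13911601e-02, -3.26469949e-04]))
[-0.  0. -0.]
[-0.  0. -0.]
[0. 0. 0.]
[ 0.  0. -0.]
[0. 0. 0.]
[-0.  0.  0.]
[ 0. -0.  0.]
[-0. -0. -0.]
[-0. -0.  0.]
```

```bash
cat >> kin.py <<'E'
lo=np.array([-2.96,-.34,-1.41,.24,-1.37,.17,-2.96]);hi=np.array([2.96,2.1,1.46,2.44,4.51,1.92,2.96])
try: K=np.load("kin.npz")
except Exception: K=None
def ik(p,R,q0,w=.02):
    m=.04
    f=lambda q:np.r_[(fk(q,K["P"],K["s"])[0]-p)*10,(R.inv()*fk(q,K["P"],K["s"])[1]).as_rotvec()*3,(q-q0)*w]
    r=least_squares(f,np.clip(q0,lo+m+.001,hi-m-.001),bounds=(lo+m,hi-m),max_nfev=60)
    x,S=fk(r.x,K["P"],K["s"]);return r.x,np.linalg.norm(x-p),(R.inv()*S).magnitude()
def tool(psi,alpha,roll=0):
    """tool z tilted alpha from down towards heading psi; roll 0: tool y horizontal = left of psi ; tool x accordingly"""
    z=np.array([np.sin(alpha)*np.cos(psi),np.sin(alpha)*np.sin(psi),-np.cos(alpha)])
    y=np.array([-np.sin(psi),np.cos(psi),0]);x=np.cross(y,z)
    return Ro.from_matrix(np.c_[x,y,z])*E("z",roll)
E
cat > t.py <<'E'
from kin import *
q0=np.array([.192,.469,-.585,1.565,.271,1.193,-.169])
d=np.deg2rad
for psi in range(0,360,30):
    for al in(50,60):
        for roll0 in(0,180):
            R=tool(d(psi),d(al),d(roll0))
            q,e,a=ik([.4283,-.0416,.042],R,q0)
            out=[round(e*1e3,1),round(a,2)]
            if e>.003 or a>.03: continue
            qs=[q]
            # well pour with same psi? try all psi2
            for psi2 in range(psi-60,psi+61,20):
                for sg in(1,-1):
                    qq=q;ok=True;tr=[]
                    for k in range(7):
                        qq,e,a=ik([.4974,.1949,.165],tool(d(psi2),d(al+(82-al)*min(k/2,1)),d(roll0)+sg*np.pi*max(k-1,0)/5),qq)
                        tr.append((round(e*1e3),round(a,2)))
                        if e>.004 or a>.05: ok=False;break
                    if ok: print(psi,al,roll0,"->",psi2,sg,q.round(2),qq.round(2))
E
python3 t.py
```

```text
60 50 180 -> 80 1 [ 1.44  1.05 -1.11  2.3   0.07  0.29  0.01] [ 0.9   1.07 -0.97  2.16 -1.15  0.68 -2.  ]
60 50 180 -> 100 1 [ 1.44  1.05 -1.11  2.3   0.07  0.29  0.01] [ 0.63  0.97 -0.71  1.92 -0.91  1.11 -2.19]
60 50 180 -> 120 1 [ 1.44  1.05 -1.11  2.3   0.07  0.29  0.01] [ 0.39  0.98 -0.53  1.7  -0.75  1.45 -2.25]
60 60 180 -> 80 1 [ 1.56  1.24 -1.14  2.27  0.07  0.35  0.14] [ 0.89  1.06 -0.96  2.16 -1.16  0.7  -1.99]
60 60 180 -> 100 1 [ 1.56  1.24 -1.14  2.27  0.07  0.35  0.14] [ 0.64  0.98 -0.71  1.92 -0.91  1.11 -2.19]
60 60 180 -> 120 1 [ 1.56  1.24 -1.14  2.27  0.07  0.35  0.14] [ 0.41  0.99 -0.55  1.7  -0.74  1.44 -2.26]
90 50 180 -> 70 1 [ 1.19  0.98 -0.94  2.04 -0.08  0.78  0.44] [ 1.07  1.27 -1.2   2.27 -1.33  0.35 -1.79]
90 50 180 -> 90 1 [ 1.19  0.98 -0.94  2.04 -0.08  0.78  0.44] [ 0.66  0.93 -0.69  2.05 -1.12  1.01 -2.04]
90 50 180 -> 110 1 [ 1.19  0.98 -0.94  2.04 -0.08  0.78  0.44] [ 0.41  0.93 -0.47  1.82 -0.91  1.36 -2.15]
90 50 180 -> 130 1 [ 1.19  0.98 -0.94  2.04 -0.08  0.78  0.44] [ 0.19  0.97 -0.31  1.6  -0.77  1.66 -2.17]
90 50 180 -> 150 1 [ 1.19  0.98 -0
[... 10857 characters left out ...]
5  1.69 -1.49] [-0.67  0.86 -0.56  2.14  1.45  1.87  1.72]
300 50 0 -> 340 -1 [ 0.22  0.98 -1.06  2.4   1.55  1.69 -1.49] [-0.81  0.79 -0.38  2.39  1.7   1.7   1.6 ]
300 60 0 -> 260 -1 [-0.21  0.88 -0.62  2.4   1.47  1.51 -1.66] [-0.98  1.02  0.25  1.5   0.52  1.88  2.07]
300 60 0 -> 280 -1 [-0.21  0.88 -0.62  2.4   1.47  1.51 -1.66] [-0.83  0.93 -0.16  1.69  0.88  1.88  1.89]
300 60 0 -> 300 -1 [-0.21  0.88 -0.62  2.4   1.47  1.51 -1.66] [-0.73  0.89 -0.41  1.91  1.17  1.88  1.79]
300 60 0 -> 320 -1 [-0.21  0.88 -0.62  2.4   1.47  1.51 -1.66] [-0.67  0.86 -0.56  2.14  1.45  1.87  1.72]
300 60 0 -> 340 -1 [-0.21  0.88 -0.62  2.4   1.47  1.51 -1.66] [-0.86  0.78 -0.33  2.39  1.69  1.66  1.59]
```

```bash
cat >> h.py <<'E'
an=np.linspace(0,6.28,40)
CUP=np.vstack([np.c_[a*np.cos(an),a*np.sin(an),0*an+z] for a,z in((.028,0),(.034,.075))])
MAT=np.c_[.045*np.cos(an),.045*np.sin(an),0*an+.001]
def near(f,P0,hl,hh,smin,rad=.09):
    """largest hue blob near projected world point, filled"""
    h=cv2.cvtColor(f["pixels"],cv2.COLOR_RGB2HSV)
    g=((h[...,0]>=hl)&(h[...,0]<=hh)&(h[...,1]>smin)).astype(np.uint8)
    u=proj(f,P0)[0];rp=rad*f["fx"]/(f["R"]@np.array(P0)+f["t"])[2]
    yy,xx=np.mgrid[:384,:512];g[(xx-u[0])**2+(yy-u[1])**2>rp**2]=0
    c,_=cv2.findContours(g,cv2.RETR_EXTERNAL,cv2.CHAIN_APPROX_NONE)
    m=np.zeros_like(g)
    if c: cv2.fillPoly(m,[cv2.convexHull(max(c,key=cv2.contourArea))],1)
    return m.astype(bool)
def state():
    p,R,o=pose();f={c:grab(c) for c in("scene","top","wrist")}
    return p,R,o,f
E
python3 - <<'E'
from h import *
p,R,o,f=state()
for c in f:
    m=near(f[c],[.43,-.04,.04],20,34,120);print("cup",c,m.sum(),fit(CUP,[(f[c],m)],[.43,-.04],False) if m.sum()>50 else "")
    m=near(f[c],[.459,-.195,.0],50,80,120);print("mat",c,m.sum(),fit(MAT,[(f[c],m)],[.459,-.195],False) if m.sum()>50 else "")
E
```

```text
cup scene 1 
mat scene 0 
cup top 0 
mat top 525 (array([ 0.4595, -0.1969]), np.float64(0.105))
cup wrist 4570 (array([ 0.4272, -0.0446]), np.float64(0.027))
mat wrist 2043 (array([ 0.4597, -0.1967]), np.float64(0.309))
```

```bash
cat >> h.py <<'E'
import kin
def plan6(wps,start,q=None):
    p,R=start
    for w,S in wps:
        w=np.array(w);o=R.inv().apply(w-p)/.5;t=(R.inv()*S).as_rotvec()
        if q is not None: q,e,a=kin.ik(w,S,q);ex=(q.round(2).tolist(),round(e*1e3,1),round(a,3))
        else: ex=""
        print(w.round(3).tolist(),"off",o.round(4).tolist(),"turn",(t/1.5).round(4).tolist(),"rows",round(np.linalg.norm(o)*10,1),round(np.linalg.norm(t)/.15,1),ex)
        p,R=w,S
E
python3 - <<'E'
from h import *
p,R,o=pose();d=np.deg2rad
cup=np.array([.4275,-.0435,.042])
for rl in(0,180):
    S=kin.tool(d(120),d(57),d(rl));z=S.apply([0,0,1]);x=S.apply([1,0,0]);print(rl,z,x)
    plan6([((.54,-.14,.27),S),(cup-.11*z,S),(cup,S),(cup+[0,0,.13],S)],(p,R),o["joints"])
E
```

```text
0 [-0.41933528  0.72631002 -0.54463904] [ 0.27231952 -0.47167124 -0.83867057]
[0.54, -0.14, 0.27] off [-0.3779, -0.3168, 0.0127] turn [0.9297, -0.1141, 1.7121] rows 4.9 19.5 ([0.42, 0.74, 0.0, 1.39, -0.54, 1.87, -2.11], np.float64(0.0), 0.0)
[0.474, -0.123, 0.102] off [0.2301, 0.0984, 0.2629] turn [0.0, 0.0, 0.0] rows 3.6 0.0 ([0.44, 0.86, -0.01, 1.62, -0.5, 1.56, -1.93], np.float64(0.0), 0.0)
[0.428, -0.044, 0.042] off [-0.0, 0.0, 0.22] turn [0.0, 0.0, 0.0] rows 2.2 0.0 ([0.39, 0.87, -0.05, 1.81, -0.55, 1.35, -1.89], np.float64(0.0), 0.0)
[0.428, -0.044, 0.172] off [-0.2181, -0.0, -0.1416] turn [0.0, 0.0, 0.0] rows 2.6 0.0 ([0.39, 0.66, -0.05, 1.82, -0.55, 1.52, -1.99], np.float64(0.0), 0.0)
180 [-0.41933528  0.72631002 -0.54463904] [-0.27231952  0.47167124  0.83867057]
[0.54, -0.14, 0.27] off [-0.3779, -0.3168, 0.0127] turn [0.081, 0.6599, -0.149] rows 4.9 6.8 ([0.88, 0.88, -0.82, 1.35, -0.17, 1.76, 0.61], np.float64(0.0), 0.0)
[0.474, -0.123, 0.102] off [-0.2301, -0.0984, 0.2629] turn [0.0, 0.0, 0.0] rows 3.6 0.0 ([0.93, 1.01, -0.77, 1.58, -0.06, 1.48, 0.74], np.float64(0.0), 0.0)
[0.428, -0.044, 0.042] off [-0.0, -0.0, 0.22] turn [0.0, 0.0, 0.0] rows 2.2 0.0 ([0.91, 1.04, -0.78, 1.78, -0.05, 1.25, 0.73], np.float64(0.0), 0.0)
[0.428, -0.044, 0.172] off [0.2181, 0.0, -0.1416] turn [0.0, 0.0, 0.0] rows 2.6 0.0 ([0.96, 0.85, -0.87, 1.78, -0.16, 1.4, 0.68], np.float64(0.0), 0.0)
```

Emit:
carry_out --offset '[[-0.3779,-0.3168,0.0127],[-0.3779,-0.3168,0.0127],[-0.3779,-0.3168,0.0127],[-0.3779,-0.3168,0.0127],[-0.3779,-0.3168,0.0127],[-0.3779,-0.3168,0.0127],[-0.3779,-0.3168,0.0127],[-0.3779,-0.3168,0.0127]]' --turn '[[0.081,0.6599,-0.149],[0.081,0.6599,-0.149],[0.081,0.6599,-0.149],[0.081,0.6599,-0.149],[0.081,0.6599,-0.149],[0.081,0.6599,-0.149],[0.081,0.6599,-0.149],[0.081,0.6599,-0.149]]' --hand 0

```text
clock: 44.75
tcp_pos: [0.5394, -0.1427, 0.2655]
orientation: [-1.107, -1.904, -0.601]
contact_force: [0.1, -0.5, -1.9]
grip_width: 0.0855
```

Emit:
carry_out --offset '[[0,0,0],[0,0,0],[0,0,0]]' --turn '[[0,0,0],[0,0,0],[0,0,0]]'

```text
clock: 45.05
tcp_pos: [0.5403, -0.1391, 0.2717]
orientation: [-1.105, -1.918, -0.599]
contact_force: [-0.1, 0.3, 0.6]
grip_width: 0.0856
```

```bash
python3 - <<'E'
from h import *
p,R,o,f=state();d=np.deg2rad
print(p,o["joints"].round(2),o["grip_width"])
g=f["wrist"];cv2.imwrite("pics/w11.png",g["pixels"][:,:,::-1])
for c in f:
    m=near(f[c],[.4275,-.0435,.04],20,36,100);print("cup",c,m.sum(),fit(CUP,[(f[c],m)],[.43,-.04],False) if m.sum()>50 else "")
m=outline_of("cup_c","wrist")
if m: print("net",fit(CUP,[(g,m[0]["region"])],[.43,-.04],False))
S=kin.tool(d(120),d(57),np.pi);z=S.apply([0,0,1]);cup=np.array([.4275,-.0435,.042])
plan6([(cup-.11*z,S),(cup,S),(cup+[0,0,.13],S)],(p,R),o["joints"])
E
```

```text
[ 0.54025559 -0.13905907  0.27174322] [ 0.82  0.83 -0.7   1.36 -0.24  1.77  0.68] 0.08563186910734755
cup scene 204 (array([ 0.3791, -0.0981]), np.float64(1.685))
cup top 377 (array([ 0.4281, -0.0454]), np.float64(0.04))
cup wrist 3329 (array([ 0.4278, -0.0446]), np.float64(0.029))
net (array([ 0.4274, -0.0449]), np.float64(0.14))
[0.474, -0.123, 0.102] off [-0.2326, -0.1001, 0.2646] turn [-0.0003, 0.0026, 0.0013] rows 3.7 0.0 ([0.87, 0.96, -0.66, 1.59, -0.13, 1.48, 0.82], np.float64(0.0), 0.0)
[0.428, -0.044, 0.042] off [-0.0, -0.0, 0.22] turn [0.0, 0.0, 0.0] rows 2.2 0.0 ([0.84, 0.99, -0.67, 1.78, -0.14, 1.25, 0.82], np.float64(0.0), 0.0)
[0.428, -0.044, 0.172] off [0.2181, 0.0, -0.1416] turn [0.0, 0.0, 0.0] rows 2.6 0.0 ([0.89, 0.79, -0.75, 1.78, -0.23, 1.41, 0.76], np.float64(0.0), 0.0)
```

View pics/w11.png

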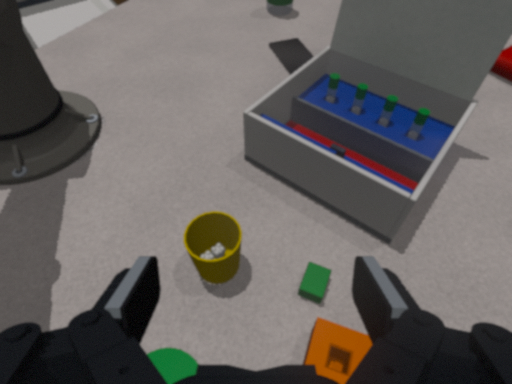

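Emit:
carry_out --offset '[[-0.2342,-0.1009,0.262],[-0.2342,-0.1009,0.262],[-0.2342,-0.1009,0.262],[-0.2342,-0.1009,0.262],[-0.2342,-0.1009,0.262],[-0.2342,-0.1009,0.262],[-0.2342,-0.1009,0.262]]' --turn '[[0,0.0026,0.0013],[0,0.0026,0.0013],[0,0.0026,0.0013],[0,0.0026,0.0013],[0,0.0026,0.0013],[0,0.0026,0.0013],[0,0.0026,0.0013]]'

```text
clock: 45.95
tcp_pos: [0.4753, -0.1256, 0.1025]
orientation: [-1.105, -1.912, -0.603]
contact_force: [0.9, 0.7, 0.2]
grip_width: 0.0854
```

```bash
python3 - <<'E'
from h import *
p,R,o=pose();d=np.deg2rad
f=grab("wrist")
print(p,R.as_matrix()[:,2],o["joints"].round(2))
m=near(f,[.428,-.045,.04],20,36,100);c=fit(CUP,[(f,m)],[.43,-.04],False);print("cup",m.sum(),c)
S=kin.tool(d(120),d(57),np.pi)
plan6([((.428,-.045,.042),S)],(p,R),o["joints"])
E
```

```text
[ 0.47528342 -0.12555597  0.10245654] [-0.41800291  0.72787778 -0.54356923] [ 0.87  0.96 -0.66  1.59 -0.14  1.48  0.82]
cup 9259 (array([ 0.4276, -0.0442]), np.float64(0.028))
[0.428, -0.045, 0.042] off [0.0001, -0.0018, 0.2225] turn [0.0013, -0.0008, 0.0001] rows 2.2 0.0 ([0.84, 0.99, -0.67, 1.78, -0.14, 1.25, 0.82], np.float64(0.0), 0.0)
```

Emit:
carry_out --offset '[[0,-0.0018,0.08],[0,-0.0018,0.15],[0,-0.0018,0.2],[0,-0.0018,0.2225],[0,-0.0018,0.2225],[0,-0.0018,0.2225]]' --turn '[[0,0,0],[0,0,0],[0,0,0],[0,0,0],[0,0,0],[0,0,0]]'

```text
clock: 46.6
tcp_pos: [0.4273, -0.0459, 0.0409]
orientation: [-1.107, -1.911, -0.601]
contact_force: [0.6, -0.4, -0.5]
grip_width: 0.0855
```

Emit:
carry_out --offset '[[0,0,0],[0,0,0],[0,0,0],[0,0,0],[0,0,0]]' --turn '[[0,0,0],[0,0,0],[0,0,0],[0,0,0],[0,0,0]]' --hand 1 --force 30

```text
clock: 47.1
tcp_pos: [0.4268, -0.0455, 0.0409]
orientation: [-1.106, -1.909, -0.602]
contact_force: [1.3, -3.8, 5.8]
grip_width: 0.0624
```

```bash
python3 - <<'E'
from h import *
p,R,o=pose();d=np.deg2rad
print(p,R.as_matrix()[:,2],o["joints"].round(2),o["grip_width"])
a=d(57);W=np.array([.4974,.1949,.175])
T=[((.43,-.045,.19),kin.tool(d(120),a,np.pi)),((.4974,.13,.2),kin.tool(d(110),d(70),np.pi)),(W,kin.tool(d(100),d(84),np.pi))]
T+=[(W,kin.tool(d(100),d(84),np.pi+sg)) for sg in (.8,1.6,2.4,3.14)]
plan6(T,(p,R),o["joints"])
E
```

```text
[ 0.42675863 -0.04552386  0.04091652] [-0.41861738  0.72871652 -0.54197022] [ 0.84  0.99 -0.67  1.79 -0.14  1.24  0.82] 0.06242045805801132
[0.43, -0.045, 0.19] off [0.2493, 0.0059, -0.1635] turn [0.0012, -0.0021, -0.0014] rows 3.0 0.0 ([0.89, 0.77, -0.76, 1.77, -0.25, 1.44, 0.76], np.float64(0.0), 0.0)
[0.497, 0.13, 0.2] off [0.1451, 0.2917, 0.1868] turn [-0.1044, 0.1509, 0.052] rows 3.8 1.9 ([0.74, 0.89, -0.85, 1.8, -0.54, 1.21, 0.64], np.float64(0.0), 0.0)
[0.497, 0.195, 0.175] off [-0.0053, 0.0444, 0.1317] turn [-0.1137, 0.1625, 0.0262] rows 1.4 2.0 ([0.78, 1.1, -0.93, 1.91, -0.73, 1.01, 0.79], np.float64(0.0), 0.0)
[0.497, 0.195, 0.175] off [0.0, 0.0, 0.0] turn [0.0, -0.0, 0.5333] rows 0.0 5.3 ([0.68, 1.0, -0.77, 1.92, -0.88, 1.1, 0.12], np.float64(0.0), 0.0)
[0.497, 0.195, 0.175] off [0.0, 0.0, 0.0] turn [0.0, 0.0, 0.5333] rows 0.0 5.3 ([0.57, 0.94, -0.62, 1.93, -0.99, 1.19, -0.59], np.float64(0.0), 0.0)
[0.497, 0.195, 0.175] off [0.0, 0.0, 0.0] turn [-0.0, 0.0, 0.5333] rows 0.0 5.3 ([0.47, 0.89, -0.48, 1.93, -1.07, 1.28, -1.32], np.float64(0.0), 0.0)
[0.497, 0.195, 0.175] off [0.0, 0.0, 0.0] turn [0.0, -0.0, 0.4933] rows 0.0 4.9 ([0.38, 0.87, -0.36, 1.94, -1.13, 1.35, -2.01], np.float64(0.0), 0.0)
```

```bash
python3 - <<'E'
from h import *
p,R,o=pose();d=np.deg2rad
W=np.array([.499,.205,.18])
T=[(p+[0,0,.16],R),((.4974,.13,.2),kin.tool(d(110),d(70),np.pi)),(W,kin.tool(d(100),d(84),np.pi))]
plan6(T,(p,R),o["joints"])
E
```

```text
[0.427, -0.046, 0.201] off [0.2689, -0.0002, -0.1734] turn [0.0, 0.0, 0.0] rows 3.2 0.0 ([0.9, 0.75, -0.76, 1.78, -0.26, 1.46, 0.75], np.float64(0.0), 0.0)
[0.497, 0.13, 0.2] off [0.1256, 0.2973, 0.1977] turn [-0.1031, 0.1488, 0.0506] rows 3.8 1.9 ([0.74, 0.89, -0.85, 1.8, -0.54, 1.22, 0.64], np.float64(0.0), 0.0)
[0.499, 0.205, 0.18] off [0.0102, 0.0543, 0.1451] turn [-0.1137, 0.1625, 0.0262] rows 1.6 2.0 ([0.77, 1.09, -0.94, 1.92, -0.75, 0.99, 0.79], np.float64(0.0), 0.0)
```

Emit:
carry_out --offset '[[0.03,0,-0.02],[0.1,0,-0.066],[0.18,0,-0.118],[0.2684,0,-0.1734],[0.2684,0,-0.1734],[0.2684,0,-0.1734]]' --turn '[[0,0,0],[0,0,0],[0,0,0],[0,0,0],[0,0,0],[0,0,0]]'

```text
clock: 47.7
tcp_pos: [0.4263, -0.0452, 0.2012]
orientation: [-1.106, -1.913, -0.6]
contact_force: [-1.3, -0.5, -2.0]
grip_width: 0.0622
```

Emit:
carry_out --offset '[[0.03,0.07,0.047],[0.06,0.14,0.095],[0.09,0.21,0.14],[0.11,0.27,0.18],[0.1256,0.2973,0.1977],[0.1256,0.2973,0.1977],[0.1256,0.2973,0.1977],[0.1256,0.2973,0.1977]]' --turn '[[-0.026,0.037,0.013],[-0.05,0.074,0.025],[-0.077,0.11,0.038],[-0.1031,0.1488,0.0506],[-0.1031,0.1488,0.0506],[-0.1031,0.1488,0.0506],[-0.1031,0.1488,0.0506],[-0.1031,0.1488,0.0506]]'

```text
clock: 48.5
tcp_pos: [0.4967, 0.1292, 0.1986]
orientation: [-1.153, -1.645, -0.804]
contact_force: [0.2, -0.7, -1.0]
grip_width: 0.0622
```

Emit:
carry_out --offset '[[0.003,0.02,0.05],[0.007,0.04,0.1],[0.0102,0.0543,0.1451],[0.0102,0.0543,0.1451],[0.0102,0.0543,0.1451],[0.0102,0.0543,0.1451]]' --turn '[[-0.035,0.05,0.008],[-0.07,0.1,0.017],[-0.1137,0.1625,0.0262],[-0.1137,0.1625,0.0262],[-0.1137,0.1625,0.0262],[-0.1137,0.1625,0.0262]]'

```text
clock: 49.1
tcp_pos: [0.4994, 0.2044, 0.1796]
orientation: [-1.15, -1.372, -1.035]
contact_force: [0.7, -0.4, -0.8]
grip_width: 0.062
```

```bash
python3 - <<'E'
from h import *
p,R,o=pose();d=np.deg2rad
print(p,R.as_matrix()[:,2],o["joints"].round(2),o["grip_width"],o["contact_force"])
plan6([((.499,.205,.165),kin.tool(d(100),d(84),np.pi))],(p,R),o["joints"])
f=grab("scene","s12");cv2.imwrite("pics/s12c.png",cv2.resize(f["pixels"][130:330,200:460,::-1],None,fx=2.5,fy=2.5))
E
```

```text
[0.49944058 0.20443991 0.17961038] [-0.17237828  0.97923692 -0.10668076] [ 0.77  1.08 -0.95  1.92 -0.75  0.99  0.79] 0.06203662185746792 [ 0.66991194 -0.3976969  -0.81552484]
[0.499, 0.205, 0.165] off [-0.0289, -0.0007, 0.0044] turn [0.0002, 0.0014, 0.0008] rows 0.3 0.0 ([0.77, 1.12, -0.93, 1.91, -0.74, 0.99, 0.8], np.float64(0.0), 0.0)
```

View pics/s12c.png

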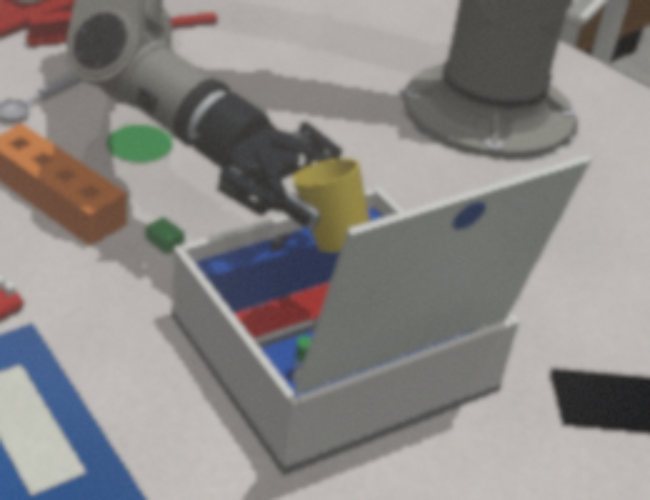

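Emit:
carry_out --offset '[[0,0,0],[0,0,0],[0,0,0],[0,0,0],[0,0,0],[0,0,0],[0,0,0],[0,0,0]]' --turn '[[0,0,0.09],[0,0,0.18],[0,0,0.27],[0,0,0.36],[0,0,0.45],[0,0,0.54],[0,0,0.63],[0,0,0.7]]'

```text
clock: 49.95
tcp_pos: [0.499, 0.2053, 0.1803]
orientation: [-1.584, -0.573, -0.258]
contact_force: [-0.7, 0.8, -0.8]
grip_width: 0.0622
```

Emit:
carry_out --offset '[[0,0,0],[0,0,0],[0,0,0],[0,0,0],[0,0,0],[0,0,0],[0,0,0],[0,0,0]]' --turn '[[0,0,0.1],[0,0,0.2],[0,0,0.3],[0,0,0.4],[0,0,0.5],[0,0,0.6],[0,0,0.7],[0,0,0.7]]'

```text
clock: 50.75
tcp_pos: [0.4987, 0.2057, 0.1804]
orientation: [-1.679, 0.298, 0.528]
contact_force: [-0.1, 0.2, -1.1]
grip_width: 0.0619
```

Emit:
carry_out --offset '[[0,0,0],[0,0,0],[0,0,0],[0,0,0],[0,0,0],[0,0,0],[0,0,0],[0,0,0]]' --turn '[[0,0,0.1],[0,0,0.2],[0,0,0.3],[0,0,0.4],[0,0,0.5],[0,0,0.6],[0,0,0.7],[0,0,0.7]]'

```text
clock: 51.55
tcp_pos: [0.4984, 0.2058, 0.18]
orientation: [-1.42, 1.195, 1.283]
contact_force: [0.7, -0.4, -1.3]
grip_width: 0.0622
```

Emit:
carry_out --offset '[[0,0,0],[0,0,0],[0,0,0],[0,0,0],[0,0,0]]' --turn '[[0,0,0],[0,0,0],[0,0,0],[0,0,0],[0,0,0]]'

```text
clock: 52.05
tcp_pos: [0.498, 0.2056, 0.179]
orientation: [-1.417, 1.198, 1.286]
contact_force: [0.1, 0.4, -1.1]
grip_width: 0.0624
```

```bash
python3 - <<'E'
from h import *
p,R,o=pose()
print(p,R.as_matrix().round(2).tolist(),o["joints"].round(2),o["grip_width"],o["contact_force"])
f=grab("scene","s13");t=grab("top")
a=cv2.resize(f["pixels"][150:310,220:420],(400,320));u=proj(t,[[.5,.2,.1]])[0].astype(int)
b=cv2.resize(t["pixels"][u[1]-60:u[1]+60,u[0]-75:u[0]+75],(400,320))
cv2.imwrite("pics/s13c.png",np.hstack([a,b])[:,:,::-1])
E
```

```text
[0.49795947 0.20559237 0.17900845] [[0.01, -0.98, -0.17], [-0.1, -0.17, 0.98], [-0.99, 0.01, -0.1]] [ 0.34  0.85 -0.34  1.95 -1.17  1.35 -2.02] 0.06241745370017004 [ 0.12899269  0.41956006 -1.10031669]
```

View pics/s13c.png

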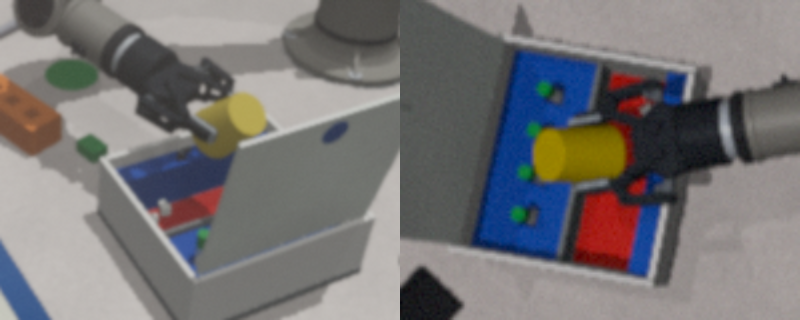

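Emit:
carry_out --offset '[[-0.03,0,0],[0.02,0,0],[-0.03,0,0],[0.02,0,0],[-0.03,0,0],[0,0,0],[0,0,0],[0,0,0]]' --turn '[[0,0.05,0],[0,0,0],[0,0.05,0],[0,0,0],[0,0.05,0],[0,0,0],[0,0,0],[0,0,0]]'

```text
clock: 52.95
tcp_pos: [0.4978, 0.2056, 0.1787]
orientation: [-1.417, 1.2, 1.287]
contact_force: [-0.1, -0.3, -0.3]
grip_width: 0.062
```

Emit:
carry_out --offset '[[0,0,0],[0,0,0],[0,0,0],[0,0,0],[0,0,0],[0,0,0],[0,0,0],[0,0,0]]' --turn '[[0,0,-0.1],[0,0,-0.2],[0,0,-0.3],[0,0,-0.4],[0,0,-0.5],[0,0,-0.6],[0,0,-0.7],[0,0,-0.7]]'

```text
clock: 53.75
tcp_pos: [0.4983, 0.2054, 0.1805]
orientation: [-1.679, 0.298, 0.526]
contact_force: [-0.1, 0.1, -0.3]
grip_width: 0.0622
```

Emit:
carry_out --offset '[[0,0,0],[0,0,0],[0,0,0],[0,0,0],[0,0,0],[0,0,0],[0,0,0],[0,0,0]]' --turn '[[0,0,-0.1],[0,0,-0.2],[0,0,-0.3],[0,0,-0.4],[0,0,-0.5],[0,0,-0.6],[0,0,-0.7],[0,0,-0.7]]'

```text
clock: 54.55
tcp_pos: [0.4981, 0.2054, 0.1796]
orientation: [-1.583, -0.572, -0.258]
contact_force: [-0.1, 0.5, -1.1]
grip_width: 0.062
```

Emit:
carry_out --offset '[[0,0,0],[0,0,0],[0,0,0],[0,0,0],[0,0,0],[0,0,0],[0,0,0],[0,0,0]]' --turn '[[0,0,-0.1],[0,0,-0.2],[0,0,-0.3],[0,0,-0.4],[0,0,-0.5],[0,0,-0.6],[0,0,-0.7],[0,0,-0.7]]'

```text
clock: 55.35
tcp_pos: [0.498, 0.2054, 0.1791]
orientation: [-1.151, -1.366, -1.03]
contact_force: [-0.6, 0.3, -0.5]
grip_width: 0.062
```

```bash
python3 - <<'E'
from h import *
p,R,o=pose();d=np.deg2rad
print(p,R.as_matrix()[:,2].round(3),o["joints"].round(2),o["grip_width"],o["contact_force"])
f=grab("wrist","w14");
S=kin.tool(d(120),d(57),np.pi)
M=np.array([.4595,-.1965,.0])
plan6([((.497,.12,.22),kin.tool(d(110),d(70),np.pi)),((.47,-.12,.22),S),((*M[:2],.12),S),((*M[:2],.044),S)],(p,R),o["joints"])
E
```

```text
[0.49797485 0.20539172 0.17908729] [-0.174  0.979 -0.105] [ 0.75  1.07 -0.92  1.92 -0.78  1.    0.8 ] 0.06197607460507647 [-0.62828776  0.30391567 -0.49383007]
[0.497, 0.12, 0.22] off [0.0636, -0.0321, -0.1755] turn [0.1124, -0.1627, -0.0297] rows 1.9 2.0 ([0.75, 0.85, -0.83, 1.79, -0.56, 1.26, 0.64], np.float64(0.0), 0.0)
[0.47, -0.12, 0.22] off [-0.148, -0.2149, -0.4065] turn [0.1044, -0.1509, -0.052] rows 4.8 1.9 ([0.89, 0.8, -0.7, 1.58, -0.22, 1.62, 0.77], np.float64(0.0), 0.0)
[0.46, -0.196, 0.12] off [-0.2342, -0.0947, 0.0066] turn [0.0, 0.0, 0.0] rows 2.5 0.0 ([0.93, 0.95, -0.62, 1.51, -0.1, 1.6, 0.88], np.float64(0.0), 0.0)
[0.46, -0.196, 0.044] off [-0.1275, -0.0, 0.0828] turn [0.0, 0.0, 0.0] rows 1.5 0.0 ([0.91, 1.06, -0.59, 1.5, -0.06, 1.52, 0.91], np.float64(0.0), 0.0)
```

View pics/w14.png

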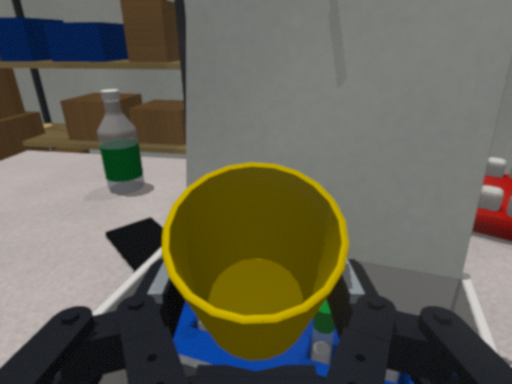

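Emit:
carry_out --offset '[[0.03,-0.015,-0.08],[0.0636,-0.0321,-0.1755],[0.0636,-0.0321,-0.1755],[0.0636,-0.0321,-0.1755],[0.0636,-0.0321,-0.1755]]' --turn '[[0.05,-0.08,-0.015],[0.1124,-0.1627,-0.0297],[0.1124,-0.1627,-0.0297],[0.1124,-0.1627,-0.0297],[0.1124,-0.1627,-0.0297]]'

```text
clock: 55.9
tcp_pos: [0.4956, 0.121, 0.2194]
orientation: [-1.15, -1.644, -0.806]
contact_force: [0.6, -0.3, -0.2]
grip_width: 0.0625
```

Emit:
carry_out --offset '[[-0.148,-0.2149,-0.4065],[-0.148,-0.2149,-0.4065],[-0.148,-0.2149,-0.4065],[-0.148,-0.2149,-0.4065],[-0.148,-0.2149,-0.4065],[-0.148,-0.2149,-0.4065],[-0.148,-0.2149,-0.4065]]' --turn '[[0.1044,-0.1509,-0.052],[0.1044,-0.1509,-0.052],[0.1044,-0.1509,-0.052],[0.1044,-0.1509,-0.052],[0.1044,-0.1509,-0.052],[0.1044,-0.1509,-0.052],[0.1044,-0.1509,-0.052]]'

```text
clock: 56.6
tcp_pos: [0.4691, -0.1195, 0.218]
orientation: [-1.104, -1.911, -0.604]
contact_force: [-0.3, 0.3, -0.7]
grip_width: 0.0622
```

Emit:
carry_out --offset '[[-0.08,-0.03,0],[-0.16,-0.06,0],[-0.2342,-0.0947,0.0066],[-0.2342,-0.0947,0.0066],[-0.2342,-0.0947,0.0066],[-0.2342,-0.0947,0.0066],[-0.2342,-0.0947,0.0066]]' --turn '[[0,0,0],[0,0,0],[0,0,0],[0,0,0],[0,0,0],[0,0,0],[0,0,0]]'

```text
clock: 57.3
tcp_pos: [0.4607, -0.1945, 0.1204]
orientation: [-1.1, -1.919, -0.604]
contact_force: [-0.0, 0.1, -0.5]
grip_width: 0.0624
```

```bash
python3 - <<'E'
from h import *
p,R,o=pose();d=np.deg2rad
print(p,R.as_matrix()[:,2].round(3),R.as_matrix()[2].round(3),o["joints"].round(2),o["grip_width"])
S=Ro.from_rotvec([-1.106,-1.909,-.602])
plan6([((.4585,-.197,.055),S),((.4585,-.197,.0415),S)],(p,R),o["joints"])
E
```

```text
[ 0.46071621 -0.19445325  0.12042575] [-0.418  0.726 -0.546] [ 0.838  0.006 -0.546] [ 0.93  0.95 -0.63  1.52 -0.1   1.59  0.88] 0.062375762022679075
[0.458, -0.197, 0.055] off [-0.1108, -0.0072, 0.0696] turn [-0.0007, 0.0032, 0.0058] rows 1.3 0.1 ([0.92, 1.05, -0.6, 1.5, -0.06, 1.53, 0.9], np.float64(0.0), 0.0)
[0.458, -0.197, 0.042] off [-0.0227, 0.0, 0.0146] turn [0.0, 0.0, 0.0] rows 0.3 0.0 ([0.91, 1.06, -0.6, 1.5, -0.05, 1.52, 0.91], np.float64(0.0), 0.0)
```

Emit:
carry_out --offset '[[-0.04,-0.003,0.025],[-0.08,-0.006,0.05],[-0.1108,-0.0072,0.0696],[-0.1108,-0.0072,0.0696],[-0.1108,-0.0072,0.0696]]' --turn '[[0,0.0032,0.0058],[0,0.0032,0.0058],[0,0.0032,0.0058],[0,0.0032,0.0058],[0,0.0032,0.0058]]'

```text
clock: 57.8
tcp_pos: [0.458, -0.1983, 0.0544]
orientation: [-1.107, -1.907, -0.601]
contact_force: [-0.1, 0.8, -0.0]
grip_width: 0.0622
```

Emit:
carry_out --offset '[[-0.008,0,0.005],[-0.015,0,0.01],[-0.02,0,0.013],[-0.02,0,0.013],[-0.02,0,0.013]]' --turn '[[0,0,0],[0,0,0],[0,0,0],[0,0,0],[0,0,0]]'

```text
clock: 58.3
tcp_pos: [0.4576, -0.1988, 0.0419]
orientation: [-1.108, -1.907, -0.601]
contact_force: [-0.2, -0.2, -1.0]
grip_width: 0.0622
```

Emit:
carry_out --offset '[[-0.0017,0,0.0011],[-0.0017,0,0.0011],[-0.0017,0,0.0011]]' --turn '[[0,0,0],[0,0,0],[0,0,0]]'

```text
clock: 58.6
tcp_pos: [0.4577, -0.1987, 0.041]
orientation: [-1.108, -1.907, -0.601]
contact_force: [1.3, 0.9, -0.2]
grip_width: 0.0622
```

Emit:
carry_out --offset '[[0,0,0],[0,0,0],[0,0,0],[0,0,0],[0,0,0],[0,0,0]]' --turn '[[0,0,0],[0,0,0],[0,0,0],[0,0,0],[0,0,0],[0,0,0]]' --hand 0

```text
clock: 59.2
tcp_pos: [0.4576, -0.1988, 0.0408]
orientation: [-1.108, -1.907, -0.601]
contact_force: [-0.1, 0.2, 0.2]
grip_width: 0.0852
```

Emit:
carry_out --offset '[[0,0,-0.04],[0,0,-0.1],[0,0,-0.18],[0,0,-0.25],[0.05,0,-0.3],[0.15,0,-0.3],[0.25,0,-0.3],[0.25,0,-0.3]]' --turn '[[0,0,0],[0,0,0],[0,0,0],[0,0,0],[0,0,0],[0,0,0],[0,0,0],[0,0,0]]'

```text
clock: 60.0
tcp_pos: [0.4882, -0.2466, 0.2335]
orientation: [-1.105, -1.916, -0.603]
contact_force: [0.4, 0.2, -0.0]
grip_width: 0.085
```

```bash
python3 - <<'E'
from h import *
p,R,o,f=state()
print(p,o["joints"].round(2),o["clock"],o["contact_force"])
for c in f:
    m=outline_of("cup_c",c)
    if m: print("cup",c,fit(CUP,[(f[c],m[0]["region"])],[.459,-.197],False),round(m[0]["score"],2))
    for q in("tooth1_c","tube1_c","mat","flossbox","mirror","rinse","jaw","bigbrush"):
        F=f[c];print(c,q,[(np.round(F["R"].T@(np.array(d["xyz"])-F["t"]),3).tolist(),round(d["score"],2)) for d in look_for(q,c)][:5])
t=f["top"];u=proj(t,[[.48,.03,.05]])[0].astype(int)
a=cv2.resize(t["pixels"][120:290,95:320],None,fx=2.3,fy=2.3,interpolation=cv2.INTER_CUBIC)
b=cv2.resize(f["wrist"]["pixels"],None,fx=.5,fy=.5)
cv2.imwrite("pics/f1.png",np.hstack([a,np.vstack([b,np.zeros((a.shape[0]-192,256,3),np.uint8)])])[:,:,::-1])
E
```

```text
[ 0.4881881  -0.24657127  0.2334961 ] [ 0.93  0.88 -0.63  1.34 -0.15  1.84  0.84] 60.0 [ 0.39453061  0.1650199  -0.02603643]
cup scene (array([ 0.4866, -0.3559]), np.float64(2.626)) 0.66
scene tooth1_c []
scene tube1_c [([0.592, 0.282, 0.08], 0.42)]
scene mat [([0.476, -0.18, -0.003], 0.43), ([0.535, 0.371, 0.227], 0.34)]
scene flossbox [([0.555, -0.002, 0.024], 0.66)]
scene mirror [([0.536, -0.355, 0.009], 0.58)]
scene rinse [([0.685, -0.363, 0.085], 0.89)]
scene jaw [([0.788, -0.012, 0.023], 0.81), ([0.546, 0.352, 0.096], 0.54), ([0.628, -0.13, 0.048], 0.21)]
scene bigbrush [([0.377, -0.472, 0.013], 0.83)]
cup top (array([ 0.4556, -0.1981]), np.float64(0.1)) 0.64
top tooth1_c [([0.536, 0.281, 0.087], 0.42)]
top tube1_c [([0.58, 0.27, 0.086], 0.48)]
top mat [([0.449, -0.179, -0.003], 0.49)]
top flossbox [([0.542, -0.007, 0.022], 0.46)]
top mirror [([0.503, -0.358, 0.013], 0.39)]
top rinse [([0.66, -0.379, 0.11], 0.71)]
top jaw [([0.783, -0.027, 0.02], 0.85), ([0.612, -0.154, 0.05], 0.69), ([0.532, 0.282, 0.086], 0.27)]
top bigbrush [([0.343, -0.469, 0.018], 0.56)]
cup wrist (array([ 0.4569, -0.198 ]), np.float64(0.029)) 0.88
wrist tooth1_c []
wrist tube1_c [([0.586, 0.27, 0.072], 0.8)]
wrist mat [([0.481, -0.224, -0.002], 0.73)]
wrist flossbox [([0.547, -0.018, 0.022], 0.88), ([0.514, 0.23, 0.061], 0.67)]
wrist mirror [([0.481, -0.226, 0.0], 0.23)]
wrist rinse []
wrist jaw []
wrist bigbrush []
```

View pics/f1.png

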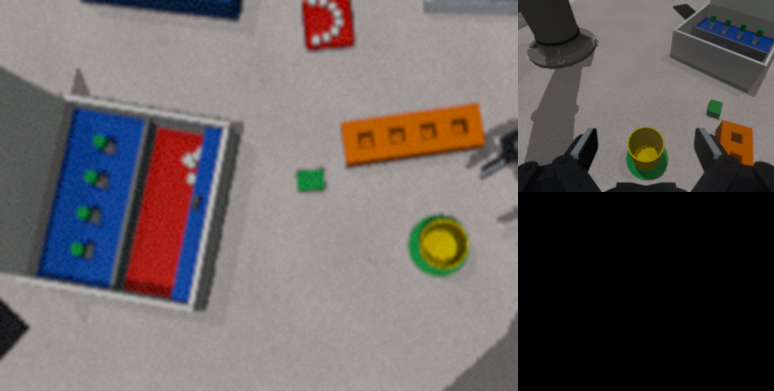

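```bash
python3 - <<'E'
from h import *
p,R,o=pose()
plan6([((.56,-.06,.4),down(1.85)),((.55,.09,.36),down(1.4228))],(p,R),o["joints"])
E
```

```text
[0.56, -0.06, 0.4] off [0.4302, 0.3134, 0.0275] turn [-0.0818, -0.6622, 0.1456] rows 5.3 6.8 ([0.6, 0.26, -0.74, 1.58, 0.18, 1.37, 0.12], np.float64(0.0), 0.0)
[0.55, 0.09, 0.36] off [0.2939, 0.0635, 0.08] turn [0.0, -0.0, 0.2848] rows 3.1 2.8 ([0.33, 0.27, -0.74, 1.65, 0.19, 1.29, -0.59], np.float64(0.0), 0.0)
```

Emit:
carry_out --offset '[[0.4302,0.3134,0.0275],[0.4302,0.3134,0.0275],[0.4302,0.3134,0.0275],[0.4302,0.3134,0.0275],[0.4302,0.3134,0.0275],[0.4302,0.3134,0.0275],[0.4302,0.3134,0.0275],[0.4302,0.3134,0.0275]]' --turn '[[-0.0818,-0.6622,0.1456],[-0.0818,-0.6622,0.1456],[-0.0818,-0.6622,0.1456],[-0.0818,-0.6622,0.1456],[-0.0818,-0.6622,0.1456],[-0.0818,-0.6622,0.1456],[-0.0818,-0.6622,0.1456],[-0.0818,-0.6622,0.1456]]'

```text
clock: 62.3
tcp_pos: [0.5592, -0.0546, 0.4024]
orientation: [1.877, 2.514, 0.001]
contact_force: [-0.1, 0.5, -0.5]
grip_width: 0.0856
```

Emit:
carry_out --offset '[[0.1,0.02,0.03],[0.2,0.04,0.06],[0.2939,0.0635,0.08],[0.2939,0.0635,0.08],[0.2939,0.0635,0.08],[0.2939,0.0635,0.08],[0.2939,0.0635,0.08]]' --turn '[[0,0,0.2848],[0,0,0.2848],[0,0,0.2848],[0,0,0.2848],[0,0,0.2848],[0,0,0.2848],[0,0,0.2848]]'

```text
clock: 63.0
tcp_pos: [0.5507, 0.0872, 0.3595]
orientation: [-2.382, -2.046, 0.002]
contact_force: [-0.1, -0.6, 0.2]
grip_width: 0.0856
```

```bash
python3 - <<'E'
from h import *
p,R,o=pose();print(p,o["clock"],o["contact_force"])
f=grab("wrist");s=grab("scene");t=grab("top")
m=outline_of("cup_c","scene")
if m: print("cup",fit(CUP,[(s,m[0]["region"])],[.458,-.197],False))
c=pl(np.array([[-.122,-.084,.012],[.122,-.084,.012],[.122,0,.012],[-.122,0,.012]]),.5036,.2364,-.148)
im=f["pixels"][:,:,::-1].copy()
cv2.polylines(im,[proj(f,c).astype(np.int32)],True,(0,255,0),1)
u=proj(s,[[.457,-.198,.03]])[0].astype(int)
a=cv2.resize(im[:220,80:420],None,fx=1.9,fy=1.9,interpolation=cv2.INTER_CUBIC)
b=cv2.resize(s["pixels"][u[1]-35:u[1]+35,u[0]-25:u[0]+25,::-1],(140,196))
o2=np.zeros((a.shape[0],a.shape[1]+140,3),np.uint8);o2[:,:a.shape[1]]=a;o2[:196,a.shape[1]:]=b
cv2.imwrite("pics/f2.png",o2)
E
```

```text
[0.55067101 0.08723958 0.35954825] 63.0 [-0.10580071 -0.55369893  0.23394121]
cup (array([ 0.4564, -0.1979]), np.float64(0.161))
```

View pics/f2.png

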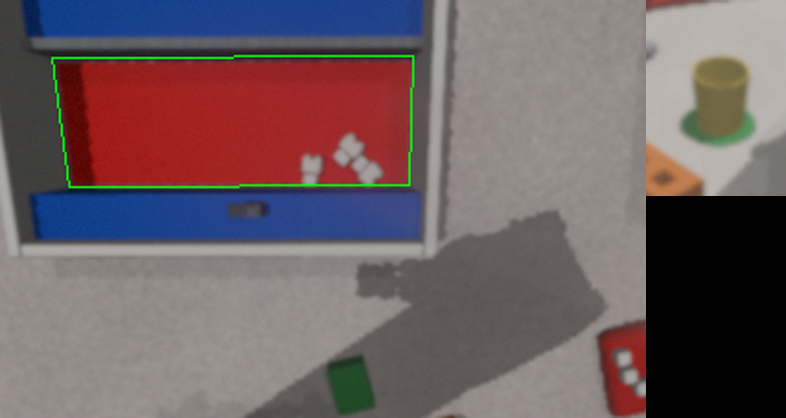

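```bash
python3 -c "
from bench import r
print(r.hand_in())"
```

```text
the job is handed in; nothing more can be done
None
```

The job is done and handed in at about 63 s. I eased the lid fully open, moved all four tubes, tipped out the teeth and stood the cup back on the mat.

- **Lid:** I pressed it at the blue dot until it clicked. The fingers then gave way along the arc at about 0.5 rad/s until past vertical. Later pictures show it standing open.
- **Tubes:** All four are in the blue rack, one per hole. I lowered each until it met the bottom (6–9 N), then released it. A later wrist picture shows all four standing at the same height. I did not measure the seating depth separately.
- **Teeth:** Three white teeth lie on the red floor of the well. The wrist picture after tipping showed the cup empty.
- **Cup:** It had shifted about 1 cm from its first position before I picked it up, possibly the knock mentioned in the task, so I measured it again first. It now stands upright on the mat, with its centre near (0.457, -0.198) m and the mat's near (0.459, -0.197) m.
- **Other things on the table:** The small green box, bottle, jaw model and big brush stayed within a few millimetres of where they started. The hand mirror's two scene readings differ by about 2 cm, while it looked unmoved in the top view's pictures. Its readings are weak and nothing came near it.

While I set down the first tube, the side of the gripper leaned on the lid or console wall with up to about 13 N, below the 40 N limit. I turned the gripper for the other three, and it did not happen again.

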